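Book in the sample pots and cover them

TASK

Book in the open sample pots on the bench: take the scanner and read the bar-code label of every pot, from the smallest pot to the largest, each time pointing the window squarely at the middle of the label from about 70 mm away and holding it steady there for two seconds. Lay the scanner back in its rest as it was, then pick out each pot's own cover by its size and set it on by the knob, properly seated and level; covers without a pot are not needed. Keep the pots standing, and do not disturb the jar, the beaker or the stack of dishes.

Things in the scene. Friction and masses are not known exactly. Their poses are not given: they have to be found in the camera images.
- pot_1: The smallest white porcelain sample pot, an open round pot 48 mm across outside (40 mm inside), fixed in a grey plastic holder, rim 58 mm above the bench. Origin on the pot's axis at the bench, z up. A tongue of the holder sticks out along -x to 70 mm from the axis and carries the sloping label plate. May be absent.
- pot_1_label (a point): Centre of the bar-code label (34 x 40 mm, white with black bars) of pot_1: 50 mm out from the pot axis along the pot's -x, 24 mm above the bench. The label slopes: its normal leans 35 degrees from vertical, away from the pot; in the pot's axes it is (-0.574, 0, 0.819). This entry's axes are those of the pot.
- pot_1_mouth (a point): Centre of the rim of pot_1, at rim height (58 mm above the bench); axes as the pot's.
- cover_1: Loose steel cover of pot_1: flange 52 mm across, 8 to 12 mm above the origin; below it a tapered plug 35 mm across that drops into the pot's mouth with 2.5 mm play; on top an upright black cylindrical knob 22 mm across, 12 to 40 mm above the origin. Origin: centre of the plug's underside, z up; lies on its plug. Seated, the origin is 8 mm below the mouth's centre.
- pot_2: The second smallest white porcelain sample pot, an open round pot 60 mm across outside (52 mm inside), fixed in a grey plastic holder, rim 66 mm above the bench. Origin on the pot's axis at the bench, z up. A tongue of the holder sticks out along -x to 76 mm from the axis and carries the sloping label plate. May be absent.
- pot_2_label (a point): Centre of the bar-code label (34 x 40 mm, white with black bars) of pot_2: 56 mm out from the pot axis along the pot's -x, 24 mm above the bench. The label slopes: its normal leans 35 degrees from vertical, away from the pot; in the pot's axes it is (-0.574, 0, 0.819). This entry's axes are those of the pot.
- pot_2_mouth (a point): Centre of the rim of pot_2, at rim height (66 mm above the bench); axes as the pot's.
- cover_2: Loose steel cover of pot_2: flange 64 mm across, 8 to 12 mm above the origin; below it a tapered plug 47 mm across that drops into the pot's mouth with 2.5 mm play; on top an upright black cylindrical knob 22 mm across, 12 to 40 mm above the origin. Origin: centre of the plug's underside, z up; lies on its plug. Seated, the origin is 8 mm below the mouth's centre.
- pot_3: The second largest white porcelain sample pot, an open round pot 72 mm across outside (64 mm inside), fixed in a grey plastic holder, rim 74 mm above the bench. Origin on the pot's axis at the bench, z up. A tongue of the holder sticks out along -x to 82 mm from the axis and carries the sloping label plate. May be absent.
- pot_3_label (a point): Centre of the bar-code label (34 x 40 mm, white with black bars) of pot_3: 62 mm out from the pot axis along the pot's -x, 24 mm above the bench. The label slopes: its normal leans 35 degrees from vertical, away from the pot; in the pot's axes it is (-0.574, 0, 0.819). This entry's axes are those of the pot.
- pot_3_mouth (a point): Centre of the rim of pot_3, at rim height (74 mm above the bench); axes as the pot's.
- cover_3: Loose steel cover of pot_3: flange 76 mm across, 8 to 12 mm above the origin; below it a tapered plug 59 mm across that drops into the pot's mouth with 2.5 mm play; on top an upright black cylindrical knob 22 mm across, 12 to 40 mm above the origin. Origin: centre of the plug's underside, z up; lies on its plug. Seated, the origin is 8 mm below the mouth's centre.
- pot_4: The largest white porcelain sample pot, an open round pot 84 mm across outside (76 mm inside), fixed in a grey plastic holder, rim 82 mm above the bench. Origin on the pot's axis at the bench, z up. A tongue of the holder sticks out along -x to 88 mm from the axis and carries the sloping label plate. May be absent.
- pot_4_label (a point): Centre of the bar-code label (34 x 40 mm, white with black bars) of pot_4: 68 mm out from the pot axis along the pot's -x, 24 mm above the bench. The label slopes: its normal leans 35 degrees from vertical, away from the pot; in the pot's axes it is (-0.574, 0, 0.819). This entry's axes are those of the pot.
- pot_4_mouth (a point): Centre of the rim of pot_4, at rim height (82 mm above the bench); axes as the pot's.
- cover_4: Loose steel cover of pot_4: flange 88 mm across, 8 to 12 mm above the origin; below it a tapered plug 71 mm across that drops into the pot's mouth with 2.5 mm play; on top an upright black cylindrical knob 22 mm across, 12 to 40 mm above the origin. Origin: centre of the plug's underside, z up; lies on its plug. Seated, the origin is 8 mm below the mouth's centre.
- scanner: Hand-held bar-code scanner: a level black handle bar 130 mm long (x from -70 to 60 mm), 28 mm wide (y), 30 mm high (z from 0 to 30 mm), with a grey head at its +x end that points forward and down. Origin: middle of the handle's underside, z up. Grip the handle across its width near the origin, 15 mm up. 140 g.
- scanner_nose (a point): Centre of the scanner's window, at (89, 0, -12) mm in the scanner's axes. The beam leaves along (0.574, 0, -0.819) in these axes: forward and down, 35 degrees from straight down when the handle is level. Axes as the scanner's.
- scanner_spot (a point): The scanner's reading point: on the beam 70 mm from the window, at (129.5, 0, -69.8) mm in the scanner's axes. Axes as the scanner's.
- rest: Fixed stand for the scanner: base plate 130 x 70 x 8 mm with two grey saddles, 16 mm thick, centred at x = -45 and x = 35 mm, open gap of 64 mm between them for the fingers. Saddle floors 50 mm above the bench, side lips to 64 mm, 36 mm apart. Origin: centre of its underside on the bench; the scanner lies along the rest's x, head to +x.
- rest_seat (a point): Point on the rest, 50 mm above its origin, where the scanner's origin lies when it is put away; axes as the rest's.
- bottle: Bystander: amber jar with a screw cap, 60 mm across, 120 mm tall, behind the pots. Origin at the centre of its underside.
- beaker: Bystander: glass beaker 70 mm across, 85 mm tall, behind the pots. Origin at the centre of its underside.
- dishes: Bystander: flat clear stack of dishes, 90 mm across, 30 mm tall, near the robot on its left. Origin at the centre of its underside.
There are look-alikes about, which are no part of the job. What is shaped like the cover_1 but brown is not meant.

How it is judged:
On the way, in this order (a step that is already met when the one before it is completed fails the run):
1. the smallest pot (pot_1, if present) is read: reading point within 15 mm of the label centre, window within about 20 degrees of square to it, for 1.5 s (distance between scanner_spot and pot_1_label below 0.015 m and x of scanner_nose in the frame of pot_1_label between -0.068 and -0.012 m and y of scanner_nose in the frame of pot_1_label between -0.028 and 0.028 m and z of scanner_nose in the frame of pot_1_label above 0.035 m), for 1.5 s.
2. the second smallest pot (pot_2, if present) is read: reading point within 15 mm of the label centre, window within about 20 degrees of square to it, for 1.5 s (distance between scanner_spot and pot_2_label below 0.015 m and x of scanner_nose in the frame of pot_2_label between -0.068 and -0.012 m and y of scanner_nose in the frame of pot_2_label between -0.028 and 0.028 m and z of scanner_nose in the frame of pot_2_label above 0.035 m), for 1.5 s.
3. the second largest pot (pot_3, if present) is read: reading point within 15 mm of the label centre, window within about 20 degrees of square to it, for 1.5 s (distance between scanner_spot and pot_3_label below 0.015 m and x of scanner_nose in the frame of pot_3_label between -0.068 and -0.012 m and y of scanner_nose in the frame of pot_3_label between -0.028 and 0.028 m and z of scanner_nose in the frame of pot_3_label above 0.035 m), for 1.5 s.
4. the largest pot (pot_4, if present) is read: reading point within 15 mm of the label centre, window within about 20 degrees of square to it, for 1.5 s (distance between scanner_spot and pot_4_label below 0.015 m and x of scanner_nose in the frame of pot_4_label between -0.068 and -0.012 m and y of scanner_nose in the frame of pot_4_label between -0.028 and 0.028 m and z of scanner_nose in the frame of pot_4_label above 0.035 m), for 1.5 s.
5. the scanner lies back in its rest, let go (distance between scanner and rest_seat below 0.015 m and angle between scanner's own z axis and vertical below 0.1 rad and angle between the x axis of scanner and the x axis of rest, either way round below 0.25 rad and x of scanner_nose in the frame of rest_seat above 0 m and contact force between the fingers and scanner below 0.1 N), for 0.3 s.
6. every pot present wears its own cover, seated (horizontal distance between cover_1 and pot_1_mouth below 0.005 m and z of cover_1 in the frame of pot_1_mouth between -0.011 and -0.005 m and angle between each of cover_1, pot_1, cover_2, pot_2, cover_3, pot_3, cover_4, pot_4's own z axis and vertical below 0.07 rad and horizontal distance between cover_2 and pot_2_mouth below 0.005 m and z of cover_2 in the frame of pot_2_mouth between -0.011 and -0.005 m and horizontal distance between cover_3 and pot_3_mouth below 0.005 m and z of cover_3 in the frame of pot_3_mouth between -0.011 and -0.005 m and horizontal distance between cover_4 and pot_4_mouth below 0.005 m and z of cover_4 in the frame of pot_4_mouth between -0.011 and -0.005 m), for 0.3 s.
At the end, for the whole second after the job is handed in: Every pot present stands upright with its own cover seated: flange within 5 mm of the mouth's centre and within 3 mm of the rim's height, level within 4 degrees; the scanner lies in its rest within 15 mm of its place, head the same way, within 14 degrees; all at rest (all of step 6 and distance between scanner and rest_seat below 0.015 m and angle between scanner's own z axis and vertical below 0.1 rad and angle between the x axis of scanner and the x axis of rest, either way round below 0.25 rad and x of scanner_nose in the frame of rest_seat above 0 m and linear speed of each of cover_1, cover_2, cover_3, cover_4, scanner below 0.02 m/s); the robot touches nothing.
It fails at once if the jar is pushed more than 40 mm or knocked over (distance of bottle from where it was at the start of the episode above 0.04 m or angle between bottle's own z axis and vertical above 0.5 rad).
It fails at once if the beaker is pushed more than 40 mm or knocked over (distance of beaker from where it was at the start of the episode above 0.04 m or angle between beaker's own z axis and vertical above 0.5 rad).
It fails at once if the stack of dishes is pushed more than 40 mm or knocked over (distance of dishes from where it was at the start of the episode above 0.04 m or angle between dishes's own z axis and vertical above 0.5 rad).
It fails at once if a pot is knocked over (angle between any of pot_1, pot_2, pot_3, pot_4's own z axis and vertical above 0.6 rad).
Of pot_1, pot_2, pot_3, pot_4 only 3 to 4 are there at a start; the rules pass over those that are not, and their reading is None.
At some moment in a run one of cover_1, cover_2, cover_3, cover_4 may be knocked a few centimetres aside while the robot is not near it.
It also fails if it takes over 210 s, if anything falls off the work surface, if the arm or the gripper's body presses on something with over 40 N, if the wrist force passes 120 N, or if a joint passes its speed limit or range.

ROBOT

A 6-joint arm with a two-finger parallel gripper is mounted at the origin on the work surface. World frame = base frame: x ahead of the robot, y to its left, z up, the work surface at z = 0. Lengths are in m, angles in rad, forces in N, time in s.
With the tool pointing down it reaches from about 0.225 to 0.725 m from the base axis. Payload 3.1 kg.
Tool frame: the origin (TCP) lies at the very end of the fingers, on their centre line; the grasp point (between the pads) lies 19 mm behind it; z points along the fingers, y is the line along which they close (so a half turn about z gives the same grasp; the last joint's range is limited). The gripper opens to 85 mm and grips with 20 to 120 N. Pads are 22 mm wide; open, the fingers measure 114 mm over their backs; the gripper's body (76 mm by 85 mm) begins 54 mm behind the grasp point. The pads swing forward as they close: fully open they stand 13 mm farther back than shut.
Start: joints at [1.061, 0.048, 0.099, 1.622, 0, 1.443], TCP at [0.196, 0.487, 0.231] pointing down, gripper open.
Joint ranges: [-2.91, 2.91], [-0.99, 1.94], [-1.21, 1.42], [-2.12, 2.29], [-1.49, 1.47], [-3.14, 3.14]. Speed limits (rad/s): [2.79, 2.79, 3.14, 3.14, 3.14, 3.14].

INTERFACE

Orientations are given as a unit quaternion [w, x, y, z].
In Python, from workcell import observe, camera, get_calibration, sign_off gives the robot as it stands.
- The arm moves only by the shell command python3 -m creep 'ROWS' [FORCE]. ROWS is JSON, a list of rows, each an object of numbers: "x", "y", "z": the shift along the world's x, y, z in mm; "rx", "ry", "rz": the turn, a rotation vector about the world's x, y, z in rad; "claw": the finger opening in mm, from 0 to 85.4. A call has 1 to 10 rows; each row is the pose to reach, as a shift and turn from the pose commanded when the call began; what a row does not reach only later rows make up. A row lasts 1/10 s, in which the tool goes at most 50 mm and 8.59 degrees, less where a joint would pass 70% of its speed; a pose out of reach is approached as far as the arm can. A call with a gripper value outside its range is refused whole. The fingers move at their own pace and stop on an object; FORCE is the grip in N (left out, the last holds). Time passes only in rows, so rows that repeat a pose let the fingers close. It gives the time, the measured TCP pose, the force, the opening and the grip force at its end, in the units of the state.
- observe(): the state, without advancing time (a new reading comes with each control period).
- camera(name): name is "scene" or "top"; returns the picture (420x560x3 uint8, red, green, blue); there is no depth.
- get_calibration(name): a dict with "camera_matrix" (3x3 intrinsics, pixels), "position" and "attitude" of the camera in the world. Camera axes: x right, y down, z forward; pixel columns grow to the right and rows downward; lengths in m; the calibration is good to about 2 mm. A picture is of the moment at which its call begins. get_calibration takes no time and is no camera call.
- sign_off(): hands the job in; it is judged then, once.
The state is a dict: "clock": time; "qpos": joint angles; "qd": joint speeds; "joint_efforts": joint torques, N m; "ee_pos": TCP position; "tool_rot": TCP orientation; "contact_force": force on the tool from outside, world axes, zero at the start; "torque": the same for the moment, N m; "finger_gap": finger opening in m; "gripper_force": force on a finger pad.
Only numpy, scipy, OpenCV 4.12 (cv2) and the standard library are available. Lean on these libraries where they do the work, as an engineer would, in place of code of your own. Each camera call takes 0.05 s, during which the arm holds its last target. There are 200 camera calls.

## Working session

There is one attempt and no reset: what is moved stays moved. The work goes in short steps, Python scripts to look and compute and a shell command to move; the robot and the scene stay as the last step left them, time stands still between calls to the robot, and variables do not carry over. Pictures are saved under pics/ and viewed, at most 14 in all, crops included, and the job is handed in when it is done.

```bash
ls; mkdir -p pics; python3 - <<'E'
from workcell import *
import cv2
for n in("scene","top"):
    im=camera(n); cv2.imwrite(f"pics/{n}0.png",im[:,:,::-1]); c=get_calibration(n); print(n,c)
s=observe();print(s)
E
```

```text
pics
scene {'camera_matrix': array([[458.09177591,   0.        , 286.90460437],
       [  0.        , 458.09177591, 212.08782579],
       [  0.        ,   0.        ,   1.        ]]), 'position': array([ 1.1872004 , -0.39443595,  0.95240258]), 'attitude': array([-0.29763983,  0.80444984,  0.4792646 , -0.18594737])}
top {'camera_matrix': array([[546.1196579 ,   0.        , 276.76744333],
       [  0.        , 546.1196579 , 202.71135656],
       [  0.        ,   0.        ,   1.        ]]), 'position': array([ 0.4030152 , -0.04830751,  1.4277221 ]), 'attitude': array([ 0.03334958, -0.70348258,  0.7094265 , -0.02672294])}
{'clock': 0.1, 'qpos': array([ 1.06120481e+00,  4.86733569e-02,  9.77549542e-02,  1.62200648e+00,
       -7.11208564e-06,  1.44299794e+00]), 'qd': array([ 0.00069194, -0.00147335,  0.00462973, -0.00091658, -0.00121699,
       -0.00049739]), 'joint_efforts': array([ 2.83684247e-03, -3.39852011e+01,  3.20934677e+01,  1.58454257e-02,
       -8.73295130e-05,  2.09565519e-05]), 'ee_pos': array([0.19534798, 0.48670664, 0.23023618]), 'tool_rot': array([-3.30090181e-04,  1.89739138e-01,  9.81833961e-01, -1.01179941e-03]), 'contact_force': array([ 0.05477368, -0.4153063 , -0.23599002]), 'torque': array([ 0.01318646, -0.01172856, -0.02047001]), 'gripper_force': 0.0, 'finger_gap': 0.08550100728532598}
```

View pics/scene0.png

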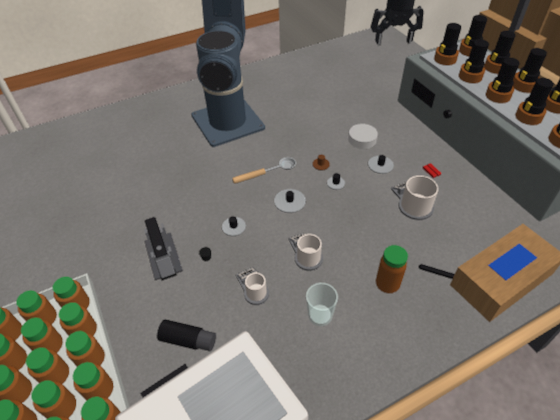

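View pics/top0.png

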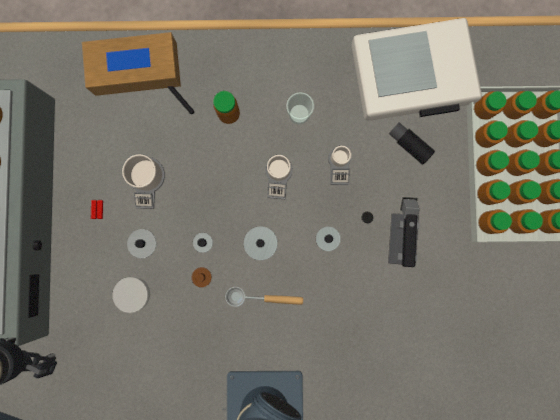

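The scene view shows three pots (256,288), (308,252), (418,197) with four covers at (234,226), (290,200), (336,182) and (381,163). The brown look-alike is at (321,162).

In the top view:
- **Pots:** (341,155), (278,167), (142,172)
- **Covers:** (141,243), (202,242), (260,243), (328,238)
- **Scanner in its rest:** (409,230). It could be confused with the black torch at (412,143) or the black knob at (367,217).

I choose the barred handle lying in the saddles and will check it in a crop.

```bash
cat > h.py <<'E'
import numpy as np, cv2
from scipy.spatial.transform import Rotation as R
from workcell import *
C={n:get_calibration(n) for n in("scene","top")}
def rot(q): return R.from_quat([q[1],q[2],q[3],q[0]])
def ray(n,uv):
    c=C[n]; uv=np.atleast_2d(uv).astype(float)
    d=np.c_[uv,np.ones(len(uv))]@np.linalg.inv(c["camera_matrix"]).T
    return c["position"],rot(c["attitude"]).apply(d)
def plane(n,uv,z):
    p,d=ray(n,uv); return p+d*((z-p[2])/d[:,2])[:,None]
def proj(n,P):
    c=C[n]; q=rot(c["attitude"]).inv().apply(np.atleast_2d(P)-c["position"])@c["camera_matrix"].T
    return q[:,:2]/q[:,2:]
def two(a,b):
    "points from top pixel a and scene pixel b"
    M=np.zeros((3,3));v=np.zeros(3)
    for n,u in(("top",a),("scene",b)):
        p,d=ray(n,u);d=d[0]/np.linalg.norm(d[0]);A=np.eye(3)-np.outer(d,d);M+=A;v+=A@p
    return np.linalg.solve(M,v)
E
python3 - <<'E'
from h import *
t=cv2.imread("pics/top0.png"); s=cv2.imread("pics/scene0.png")
a=cv2.resize(t[130:270,90:290],None,fx=4,fy=4,interpolation=3)
b=cv2.resize(t[130:275,290:440],None,fx=4,fy=4,interpolation=3)
c=cv2.resize(s[200:310,135:335],None,fx=4,fy=4,interpolation=3)
for n,i in zip("abc",(a,b,c)): cv2.imwrite(f"pics/crop_{n}.png",i)
E
```

```text
(no output)
```

View pics/crop_a.png

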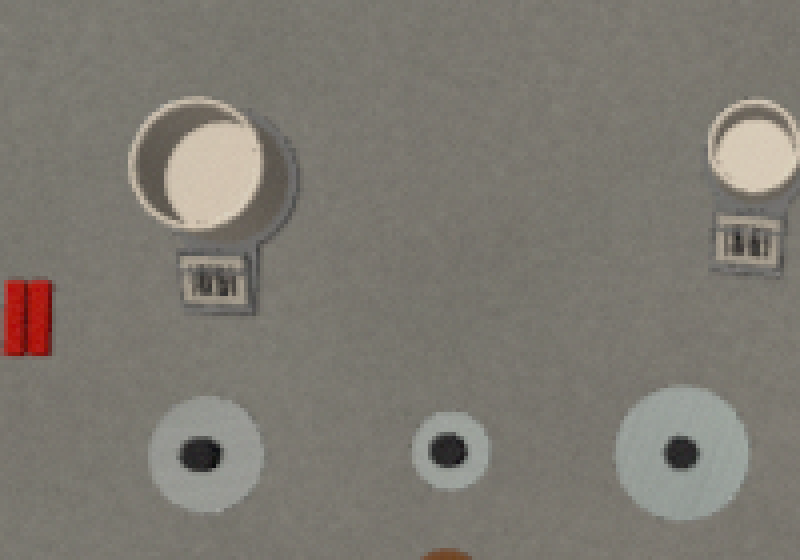

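View pics/crop_b.png

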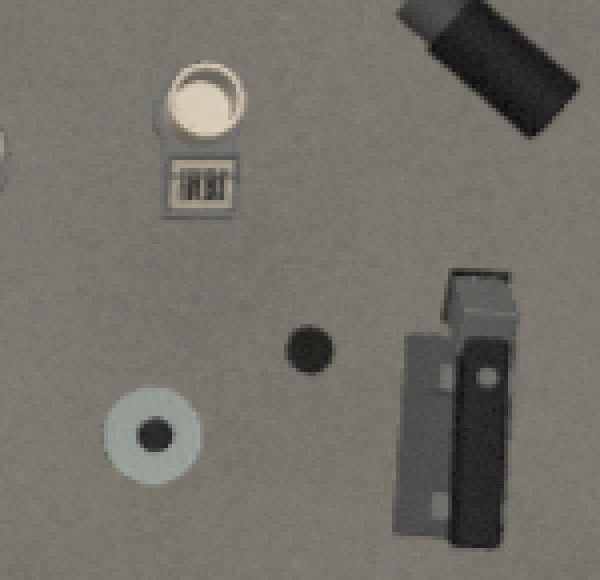

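View pics/crop_c.png

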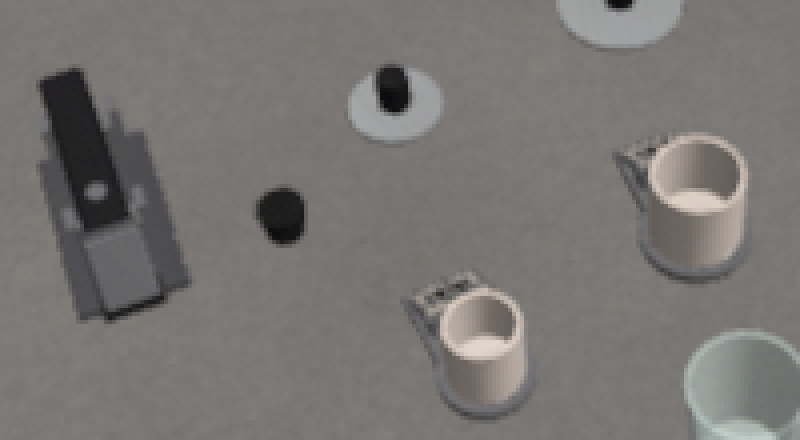

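The crops confirm the scanner: its handle is in the saddles, the head points up the image (+x), and it has a white dot near the front. The loose black knob at (367,217) and the torch are not it. Pots A (left, large), B and C have labels facing the robot. Next I'll measure everything.

```bash
cat > meas.py <<'E'
from h import *
def comps(mask,amin=20):
    n,l,st,ce=cv2.connectedComponentsWithStats(mask.astype(np.uint8))
    return [(l==i,st[i],ce[i]) for i in range(1,n) if st[i,4]>amin]
def hull_ell(m):
    c=max(cv2.findContours(m.astype(np.uint8),0,cv2.CHAIN_APPROX_NONE)[0],key=len)
    return cv2.convexHull(c)[:,0,:].astype(float)
def circ(P):
    A=np.c_[2*P[:,:2],np.ones(len(P))];x=np.linalg.lstsq(A,(P[:,:2]**2).sum(1),rcond=None)[0]
    return x[:2],np.sqrt(x[2]+x[0]**2+x[1]**2)
def covers(im,n):
    # im RGB; flange pixels: g/b above r; then fill
    f=im.astype(int); m=((f[...,2]-f[...,0])>4)&(f[...,1]>115)
    m=cv2.morphologyEx(m.astype(np.uint8),cv2.MORPH_OPEN,np.ones((3,3)))
    out=[]
    for mm,st,ce in comps(m,120):
        h=hull_ell(mm); (cx,cy),r=circ(plane(n,h,0.012))
        px=proj(n,[[cx,cy,0.026]])[0]
        out.append((ce.round(1),np.round([cx*1e3,cy*1e3,2e3*r+2.5],1),st[4]))
    return out
E
python3 - <<'E'
from meas import *
t=cv2.imread("pics/top0.png")[:,:,::-1]; s=cv2.imread("pics/scene0.png")[:,:,::-1]
for n,i in(("top",t),("scene",s)):
    print(n)
    for c in covers(i,n):
        P=c[1]
        if 200<P[0]<700 and abs(P[1])<500: print(*c)
    # pots
    f=i.astype(int)
    m=(f[...,0]-f[...,2]>14)&(f[...,0]>120)&(f[...,0]-f[...,2]<60)
    m=cv2.morphologyEx(m.astype(np.uint8),cv2.MORPH_CLOSE,np.ones((3,3)))
    for mm,st,ce in comps(m,60):
        if st[2]<60: print("white",ce.round(1),st)
    m=f.max(2)<60
    for mm,st,ce in comps(m,15):
        if st[4]<900:print("black",ce.round(1),st, plane(n,ce,0.04)[0].round(4))
E
```

```text
top
white [516.8 117.7] [499 111  34  17 107]
white [544.5 119.8] [533 113  25  14 108]
white [483.8 126.3] [474 116  25  31  69]
white [534.1 147.9] [508 140  52  16 235]
white [340.9 154.9] [331 145  21  20 321]
white [482.2 157.5] [475 147  18  29  63]
white [140.8 171.6] [122 154  34  34 711]
white [278.4 166.2] [267 154  24  25 469]
white [340.1 175.3] [332 170  17  12 111]
white [276.2 189.6] [269 184  16  13 127]
white [143.  199.3] [135 194  17  12 115]
white [516.7 234.6] [493 228  49  13 260]
white [139.4 292.7] [130 278  17  34 246]
black [180.7  99.1] [168  86  26  28 163] [0.7935 0.2114 0.04  ]
black [439.  110.1] [419 104  40  13 255] [ 0.7574 -0.4564  0.04  ]
black [414.9 146.2] [390 129  45  35 652] [ 0.6638 -0.3916  0.04  ]
black [410.2 198.1] [403 198  14   2  16] [ 0.53   -0.3757  0.04  ]
black [367.1 217.1] [362 212  11  11  97] [ 0.4827 -0.265   0.04  ]
black [409.1 241.1] [402 214  16  53 653] [ 0.4209 -0.3697  0.04  ]
black [328.5 238.4] [325 235   8   8  47] [ 0.4293 -0.1661  0.04  ]
black [201.7 242.2] [198 239   9   7  50] [0.4224 0.1557 0.04  ]
black [140. 
[... 1233 characters left out ...]
59   4   6  19] [0.3522 0.145  0.04  ]
black [336.  178.5] [333 174   7  10  63] [0.4354 0.1499 0.04  ]
black [289.2 196.2] [286 191   7  11  64] [0.432 0.002 0.04 ]
black [155.4 237.1] [145 217  22  41 448] [ 0.393  -0.3624  0.04  ]
black [232.8 221.9] [229 217   8  11  73] [ 0.4416 -0.1697  0.04  ]
black [205.2 253.5] [200 247  11  14 122] [ 0.5019 -0.27    0.04  ]
black [386.7 262.1] [383 256  12  12  21] [0.7361 0.1044 0.04  ]
black [436.3 271. ] [419 264  36  15 172] [0.8129 0.1918 0.04  ]
black [167.9 276.4] [160 273  16   7  30] [ 0.5217 -0.3722  0.04  ]
black [544.1 338.6] [529 324  31  28 326] [1.0543 0.2784 0.04  ]
black [163.3 380.2] [141 364  46  33 245] [ 0.7551 -0.4594  0.04  ]
```

```bash
cat >> meas.py <<'E'
from scipy.optimize import least_squares
def edge(n,im,c,z,r0,ang=None,thr=None):
    """sub-pixel radial edges round world centre c at height z near radius r0 -> circle centre (radius fixed)"""
    g=cv2.cvtColor(im,cv2.COLOR_RGB2GRAY).astype(np.float32); c=np.array(c,float)
    for it in range(3):
        th=np.radians(np.arange(0,360,6)) if ang is None else np.radians(np.arange(ang[0],ang[1],6))
        rr=np.arange(r0-.007,r0+.007,.0005); pts=[]
        for a in th:
            P=np.c_[c[0]+rr*np.cos(a),c[1]+rr*np.sin(a),np.full(len(rr),z)]; q=proj(n,P).astype(np.float32)
            v=cv2.remap(g,q[:,:1],q[:,1:],cv2.INTER_LINEAR)[:,0]; v=cv2.GaussianBlur(v[:,None],(1,5),0)[:,0]
            d=np.diff(v); k=d.argmin()   # bright inside, dark outside
            if d[k]<-.6: pts.append(P[k,:2])
        pts=np.array(pts)
        s=least_squares(lambda x:np.hypot(pts[:,0]-x[0],pts[:,1]-x[1])-r0,c,loss="soft_l1",f_scale=.0008)
        c=s.x
    fr=circ(pts)[1]
    return c,fr,np.median(np.abs(s.fun)),len(pts)
E
python3 - <<'E'
from meas import *
I={n:cv2.imread(f"pics/{n}0.png")[:,:,::-1].copy() for n in C}
cov={1:(.424,.153,.026),2:(.431,-.168,.032),4:(.4215,.005,.044),3:(.424,.308,.038)}
for k,(x,y,r) in cov.items():
    for n in C: print("cover",k,n,*[np.round(v,4) for v in edge(n,I[n],(x,y),.012,r)])
pot={1:((340.9,154.9),.058,.024),2:((278.4,166.2),.066,.03),4:((140.8,171),.082,.042)}
for k,(uv,z,r) in pot.items():
    c0=plane("top",uv,z)[0,:2]
    for n in C:
        v=C[n]["position"][:2]-c0; a=np.degrees(np.arctan2(-v[1],-v[0]))
        print("pot",k,n,*[np.round(v,4) for v in edge(n,I[n],c0,z,r,(a-80,a+80))])
f=I["top"].astype(int); m=(f[...,0]-f[...,2]>14)&(f[...,0]>120)
m=cv2.morphologyEx(m.astype(np.uint8),cv2.MORPH_CLOSE,np.ones((3,3)))
for k,(x,y) in {1:(340,175),2:(276,189),4:(143,199)}.items():
    mm=np.zeros_like(m); mm[y-9:y+9,x-12:x+12]=m[y-9:y+9,x-12:x+12]
    mm=max(comps(mm,20),key=lambda q:q[1][4])[0]
    h=hull_ell(mm); b=cv2.minAreaRect(plane("top",h,.024)[:,:2].astype(np.float32)*1e3)
    print("label",k,b, cv2.minAreaRect(h.astype(np.float32)))
m=(f.max(2)<60).astype(np.uint8); mm=np.zeros_like(m); mm[212:270,400:420]=m[212:270,400:420]
b=cv2.minAreaRect(plane("top",hull_ell(mm),.080)[:,:2].astype(np.float32)*1e3); print("handle",b)
m=(I["scene"].max(2)<60).astype(np.uint8);mm=np.zeros_like(m); mm[214:262,140:170]=m[214:262,140:170]
b=cv2.minAreaRect(plane("scene",hull_ell(mm),.080)[:,:2].astype(np.float32)*1e3); print("handle scene",b)
print(I["top"][236:248,409], I["top"][225,395])
E
```

```text
cover 1 scene [0.4242 0.1579] 0.0255 0.0008 50
cover 1 top [0.423  0.1584] 0.025 0.001 60
cover 2 scene [ 0.4304 -0.1663] 0.0313 0.0006 53
cover 2 top [ 0.4302 -0.1663] 0.0311 0.001 60
cover 4 scene [0.4214 0.0086] 0.0434 0.0006 60
cover 4 top [0.4201 0.0087] 0.0431 0.001 60
cover 3 scene [0.4236 0.3162] 0.0372 0.001 53
cover 3 top [0.4217 0.3171] 0.0371 0.0008 60
pot 1 scene [ 0.6422 -0.2004] 0.0228 0.0004 27
pot 1 top [ 0.6406 -0.1999] 0.0237 0.0004 27
pot 2 scene [ 0.613  -0.0404] 0.029 0.0004 27
pot 2 top [ 0.6112 -0.0401] 0.0296 0.0 27
pot 4 scene [0.6028 0.3087] 0.04 0.0007 27
pot 4 top [0.6017 0.3077] 0.0416 0.0003 27
label 1 ((591.887939453125, -199.84291076660156), (41.53889083862305, 28.69453239440918), 89.46039581298828) ((340.0, 175.5), (11.0, 16.0), 90.0)
label 2 ((555.6492309570312, -35.171199798583984), (38.812992095947266, 31.189998626708984), 89.47489929199219) ((276.5, 190.0), (12.0, 15.0), 90.0)
label 4 ((534.0596313476562, 310.428466796875), (42.11515426635742, 28.58126449584961), 89.49649810791016) ((143.0, 199.5), (11.0, 16.0), 90.0)
handle ((423.0533447265625, -360.6845397949219), (33.27658462524414, 128.49916076660156), 85.76502990722656)
handle scene ((425.4053649902344, -363.8027038574219), (28.465373992919922, 127.38214111328125), 85.75523376464844)
[[45 42 43]
 [43 42 42]
 [41 40 43]
 [42 40 41]
 [44 41 44]
 [35 34 36]
 [39 41 39]
 [45 42 45]
 [43 46 44]
 [40 36 39]
 [40 35 38]
 [39 36 37]] [76 77 74]
```

The two cameras agree to within 2 mm. I identified these by diameter:
- **Pots:** pot_1 (0.641,-0.200), pot_2 (0.612,-0.040), pot_4 (0.602,0.308). pot_3 is absent.
- **Covers:** cover_1 (0.424,0.158), cover_2 (0.430,-0.166), cover_4 (0.421,0.009).
- **Scanner:** origin at about (0.4295,-0.364), yaw -4.2°.

I'm moving to a point above the scanner.

```bash
cat > d.py <<'E'
import sys
from h import *
# d.py x y z [yaw_deg of tool y]: shift (mm) and turn left
s=observe(); p=s["ee_pos"]; q=rot(s["tool_rot"]); y=q.as_matrix()[:,1]; z=q.as_matrix()[:,2]
yaw=np.degrees(np.arctan2(y[1],y[0]))
print("t %.1f tcp"%s["clock"],(p*1e3).round(1),"yaw %.1f"%yaw,"tilt",z.round(3),"gap %.1f F %.1f"%(s["finger_gap"]*1e3,s["gripper_force"]),"ext",s["contact_force"].round(1))
if len(sys.argv)>3:
    t=np.array(sys.argv[1:4],float); print("d",(t-p*1e3).round(1),end=" ")
    if len(sys.argv)>4:
        Rg=R.from_matrix(np.c_[np.cross([np.sin(0),0,0],[0,0,0])*0+np.array([np.sin(a:=np.radians(float(sys.argv[4]))),-np.cos(a),0]),[np.cos(a),np.sin(a),0],[0,0,-1]])
        # tool x = y x z
        yv=np.array([np.cos(a),np.sin(a),0]); zv=np.array([0,0,-1.]); Rg=R.from_matrix(np.c_[np.cross(yv,zv),yv,zv])
        print("rv",(Rg*q.inv()).as_rotvec().round(4),end="")
    print()
E
sed -i '/Rg=R.from_matrix(np.c_\[np.cross(\[np/c\        a=np.radians(float(sys.argv[4]))' d.py
python3 -m creep '[{"x":50,"y":-200,"z":0,"rz":0.155},{"x":50,"y":-200,"z":0,"rz":0.155},{"x":50,"y":-200,"z":0,"rz":0.155},{"x":50,"y":-200,"z":0,"rz":0.155},{"x":116,"y":-425,"rz":0.309},{"x":116,"y":-425,"rz":0.309},{"x":116,"y":-425,"rz":0.309},{"x":116,"y":-425,"rz":0.309},{"x":116,"y":-425,"rz":0.309},{"x":116,"y":-425,"rz":0.309}]'
python3 d.py 427 -364 180 85.8
```

```text
t 0.1 tcp [195.3 486.7 230.2] yaw 68.1 tilt [-0.001 -0.002 -1.   ] gap 85.5 F 0.0 ext [ 0.1 -0.4 -0.2]
d [ 231.7 -850.7  -50.2] rv [ 0.002  -0.0007  0.3085]$[0]: bad value
```

```bash
python3 -m creep '[{"x":50,"y":-200,"z":0,"rx":0,"ry":0,"rz":0.14,"claw":85}]'; echo; python3 -m creep '[{"x":10,"y":-40}]';python3 -m creep --help
```

```text
clock: 0.2
ee_pos: [0.2072, 0.4409, 0.2278]
tool_rot: [-0.001, 0.117, 0.993, -0.001]
contact_force: [1.5, -0.9, 1.1]
finger_gap: 0.0852
gripper_force: 0.0
$[0]: bad value
invalid input: not JSON, or not a number
```

Rows need every key, so I'm continuing with full rows.

```bash
python3 -m creep '[{"x":100,"y":-400,"z":0,"rx":0,"ry":0,"rz":0.17,"claw":85},{"x":100,"y":-400,"z":0,"rx":0,"ry":0,"rz":0.17,"claw":85},{"x":100,"y":-400,"z":0,"rx":0,"ry":0,"rz":0.17,"claw":85},{"x":100,"y":-400,"z":0,"rx":0,"ry":0,"rz":0.17,"claw":85},{"x":100,"y":-400,"z":0,"rx":0,"ry":0,"rz":0.17,"claw":85},{"x":100,"y":-400,"z":0,"rx":0,"ry":0,"rz":0.17,"claw":85},{"x":100,"y":-400,"z":0,"rx":0,"ry":0,"rz":0.17,"claw":85},{"x":100,"y":-400,"z":0,"rx":0,"ry":0,"rz":0.17,"claw":85},{"x":100,"y":-400,"z":0,"rx":0,"ry":0,"rz":0.17,"claw":85},{"x":100,"y":-400,"z":0,"rx":0,"ry":0,"rz":0.17,"claw":85}]' | head -2
python3 d.py 427 -364 180 85.8
```

```text
clock: 1.2
ee_pos: [0.3078, 0.0366, 0.2308]
t 1.2 tcp [307.8  36.6 230.8] yaw 85.5 tilt [-0.001 -0.    -1.   ] gap 84.9 F 0.0 ext [ 0.3  0.3 -0.3]
d [ 119.2 -400.6  -50.8] rv [ 0.0002 -0.0008  0.005 ]
```

```bash
python3 -m creep '[{"x":119,"y":-400,"z":-51,"rx":0,"ry":0,"rz":0.005,"claw":85},{"x":119,"y":-400,"z":-51,"rx":0,"ry":0,"rz":0.005,"claw":85},{"x":119,"y":-400,"z":-51,"rx":0,"ry":0,"rz":0.005,"claw":85},{"x":119,"y":-400,"z":-51,"rx":0,"ry":0,"rz":0.005,"claw":85},{"x":119,"y":-400,"z":-51,"rx":0,"ry":0,"rz":0.005,"claw":85},{"x":119,"y":-400,"z":-51,"rx":0,"ry":0,"rz":0.005,"claw":85},{"x":119,"y":-400,"z":-51,"rx":0,"ry":0,"rz":0.005,"claw":85},{"x":119,"y":-400,"z":-51,"rx":0,"ry":0,"rz":0.005,"claw":85},{"x":119,"y":-400,"z":-51,"rx":0,"ry":0,"rz":0.005,"claw":70},{"x":119,"y":-400,"z":-51,"rx":0,"ry":0,"rz":0.005,"claw":70}]' | head -2
python3 d.py 427 -364 46 85.8
python3 - <<'E'
from h import *
a=camera("scene")[170:310,90:230];b=camera("top")[180:290,350:460]
cv2.imwrite("pics/ab.png",np.hstack([cv2.resize(a,(400,400)),cv2.resize(b,(400,400))])[:,:,::-1])
E
```

```text
clock: 2.2
ee_pos: [0.4277, -0.3618, 0.178]
t 2.2 tcp [ 427.7 -361.8  178. ] yaw 86.2 tilt [-0.002  0.002 -1.   ] gap 70.1 F 0.0 ext [ 0.2  0.2 -0.5]
d [  -0.7   -2.2 -132. ] rv [-0.0024 -0.0019 -0.0062]
```

View pics/ab.png

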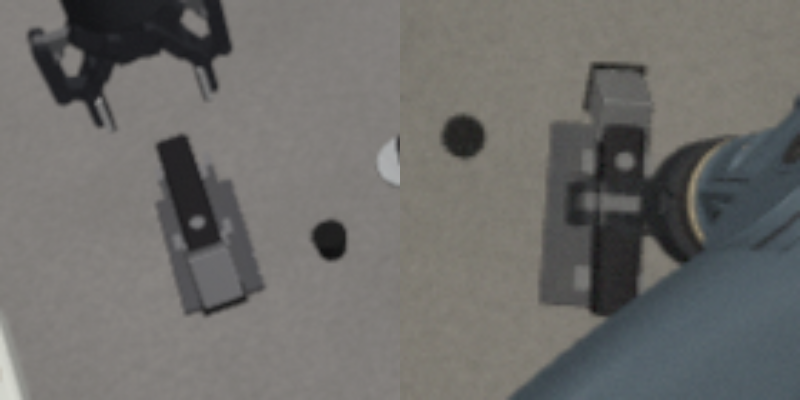

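The open gripper hangs straight above the handle: the handle is at about (200,200) in the left half and (620,200) in the right half, and the fingers lie across it. I'm descending and gripping.

```bash
python3 -m creep '[{"x":-1,"y":-2,"z":-40,"rx":0,"ry":0,"rz":-0.005,"claw":70},{"x":-1,"y":-2,"z":-80,"rx":0,"ry":0,"rz":-0.005,"claw":70},{"x":-1,"y":-2,"z":-100,"rx":0,"ry":0,"rz":-0.005,"claw":70},{"x":-1,"y":-2,"z":-120,"rx":0,"ry":0,"rz":-0.005,"claw":70},{"x":-1,"y":-2,"z":-132,"rx":0,"ry":0,"rz":-0.005,"claw":70},{"x":-1,"y":-2,"z":-132,"rx":0,"ry":0,"rz":-0.005,"claw":70},{"x":-1,"y":-2,"z":-132,"rx":0,"ry":0,"rz":-0.005,"claw":70}]' | head -2
python3 d.py 427 -364 46 85.8
python3 -m creep '[{"x":0,"y":0,"z":0,"rx":0,"ry":0,"rz":0,"claw":40},{"x":0,"y":0,"z":0,"rx":0,"ry":0,"rz":0,"claw":40},{"x":0,"y":0,"z":0,"rx":0,"ry":0,"rz":0,"claw":34},{"x":0,"y":0,"z":0,"rx":0,"ry":0,"rz":0,"claw":31},{"x":0,"y":0,"z":0,"rx":0,"ry":0,"rz":0,"claw":25},{"x":0,"y":0,"z":0,"rx":0,"ry":0,"rz":0,"claw":15},{"x":0,"y":0,"z":0,"rx":0,"ry":0,"rz":0,"claw":15},{"x":0,"y":0,"z":0,"rx":0,"ry":0,"rz":0,"claw":15},{"x":0,"y":0,"z":0,"rx":0,"ry":0,"rz":0,"claw":15}]' 60
python3 d.py 427 -364 46 85.8
```

```text
clock: 3.0
ee_pos: [0.4263, -0.3627, 0.0494]
t 3.0 tcp [ 426.3 -362.7   49.4] yaw 86.0 tilt [ 0.001 -0.001 -1.   ] gap 69.8 F 0.0 ext [ 0.7 -0.8 -0.4]
d [ 0.7 -1.3 -3.4] rv [ 0.0007  0.0009 -0.0027]
clock: 3.9
ee_pos: [0.426, -0.3638, 0.0489]
tool_rot: [0.0, 0.036, 0.999, -0.001]
contact_force: [-0.5, -0.1, 4.8]
finger_gap: 0.0276
gripper_force: 59.9
t 3.9 tcp [ 426.  -363.8   48.9] yaw 85.9 tilt [ 0.001 -0.001 -1.   ] gap 27.6 F 59.9 ext [-0.5 -0.1  4.8]
d [ 1.  -0.2 -2.9] rv [ 0.0011  0.0007 -0.0014]
```

Gripped at a 27.6 mm opening. I'm lifting and carrying the scanner to pot_1.

```bash
python3 -m creep '[{"x":0,"y":0,"z":15,"rx":0,"ry":0,"rz":0,"claw":15},{"x":0,"y":0,"z":40,"rx":0,"ry":0,"rz":0,"claw":15},{"x":0,"y":0,"z":80,"rx":0,"ry":0,"rz":0,"claw":15},{"x":0,"y":0,"z":110,"rx":0,"ry":0,"rz":0,"claw":15},{"x":5,"y":30,"z":120,"rx":0,"ry":0,"rz":0.04,"claw":15},{"x":15,"y":70,"z":120,"rx":0,"ry":0,"rz":0.07,"claw":15},{"x":25,"y":110,"z":120,"rx":0,"ry":0,"rz":0.07,"claw":15},{"x":33,"y":150,"z":120,"rx":0,"ry":0,"rz":0.07,"claw":15},{"x":33,"y":164,"z":120,"rx":0,"ry":0,"rz":0.07,"claw":15},{"x":33,"y":164,"z":120,"rx":0,"ry":0,"rz":0.07,"claw":15}]' | head -2
python3 d.py 459 -200 93 90
python3 - <<'E'
from h import *
a=camera("scene");b=camera("top")
cv2.imwrite("pics/lift.png",np.hstack([cv2.resize(a[180:330,150:350],(400,300)),cv2.resize(b[130:280,260:460],(400,300))])[:,:,::-1])
E
```

```text
clock: 4.9
ee_pos: [0.4583, -0.1971, 0.1682]
t 4.9 tcp [ 458.3 -197.1  168.2] yaw 90.1 tilt [-0.001  0.001 -1.   ] gap 27.2 F 59.6 ext [ 0.1 -0.7 -1.9]
d [  0.7  -2.9 -75.2] rv [-0.0009 -0.0013 -0.0017]
```

View pics/lift.png

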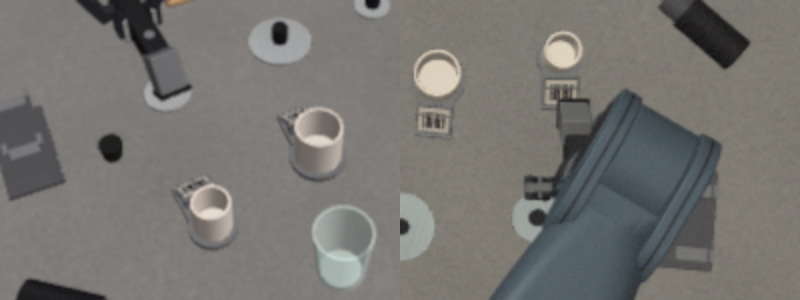

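The scanner is held with its head at (165,72) in the left half and (574,115) in the right half, pointing at pot_1's label (560,93). I'm lowering it and holding.

```bash
python3 -m creep '[{"x":0,"y":0,"z":-25,"rx":0,"ry":0,"rz":0,"claw":15},{"x":1,"y":-2,"z":-50,"rx":0,"ry":0,"rz":0,"claw":15},{"x":1,"y":-2,"z":-65,"rx":0,"ry":0,"rz":0,"claw":15},{"x":1,"y":-2,"z":-75,"rx":0,"ry":0,"rz":0,"claw":15},{"x":1,"y":-2,"z":-75,"rx":0,"ry":0,"rz":0,"claw":15},{"x":1,"y":-2,"z":-75,"rx":0,"ry":0,"rz":0,"claw":15}]' | head -2
python3 d.py 459 -200 93 90
python3 - <<'E'
from h import *
a=camera("scene");b=camera("top")
print("expected window px", proj("scene",[.462+.089,-.2,.094-.012]),proj("top",[.462+.089,-.2,.082]), "handle front top",proj("scene",[.522,-.2,.124]),"tail top",proj("scene",[.392,-.2,.124]))
cv2.imwrite("pics/r1.png",np.hstack([cv2.resize(a[200:320,180:340],(400,300),interpolation=3),cv2.resize(b[130:250,290:450],(400,300),interpolation=3)])[:,:,::-1])
E
```

```text
clock: 5.6
ee_pos: [0.4598, -0.2021, 0.0938]
t 5.6 tcp [ 459.8 -202.1   93.8] yaw 89.8 tilt [ 0. -0. -1.] gap 27.1 F 59.6 ext [-0.  -0.1 -1.4]
d [-0.8  2.1 -0.8] rv [0.0004 0.0004 0.0029]
expected window px [[237.8114991  246.30460496]] [[342.84147139 188.73043231]] handle front top [[231.04395219 226.7889018 ]] tail top [[210.27656333 191.54469618]]
```

View pics/r1.png

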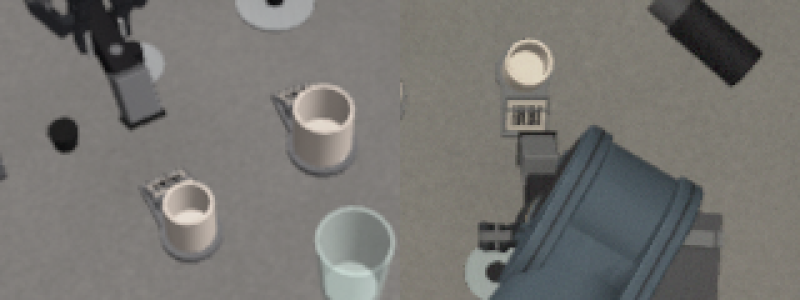

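The head's lower edge is at about (145,118) in the left half, which matches the predicted window position (145,116), so the handle is level. I'm holding for 2 s, then going to pot_2.

```bash
for i in 1 2; do python3 -m creep '[{"x":0,"y":2,"z":0,"rx":0,"ry":0,"rz":0,"claw":15},{"x":0,"y":2,"z":0,"rx":0,"ry":0,"rz":0,"claw":15},{"x":0,"y":2,"z":0,"rx":0,"ry":0,"rz":0,"claw":15},{"x":0,"y":2,"z":0,"rx":0,"ry":0,"rz":0,"claw":15},{"x":0,"y":2,"z":0,"rx":0,"ry":0,"rz":0,"claw":15},{"x":0,"y":2,"z":0,"rx":0,"ry":0,"rz":0,"claw":15},{"x":0,"y":2,"z":0,"rx":0,"ry":0,"rz":0,"claw":15},{"x":0,"y":2,"z":0,"rx":0,"ry":0,"rz":0,"claw":15},{"x":0,"y":2,"z":0,"rx":0,"ry":0,"rz":0,"claw":15},{"x":0,"y":2,"z":0,"rx":0,"ry":0,"rz":0,"claw":15}]' | head -1; python3 d.py 459 -200 93 90; done
python3 -m creep '[{"x":0,"y":0,"z":20,"rx":0,"ry":0,"rz":0,"claw":15},{"x":-5,"y":10,"z":45,"rx":0,"ry":0,"rz":-0.02,"claw":15},{"x":-15,"y":50,"z":50,"rx":0,"ry":0,"rz":-0.05,"claw":15},{"x":-25,"y":95,"z":50,"rx":0,"ry":0,"rz":-0.09,"claw":15},{"x":-35,"y":140,"z":50,"rx":0,"ry":0,"rz":-0.09,"claw":15},{"x":-35,"y":170,"z":50,"rx":0,"ry":0,"rz":-0.09,"claw":15},{"x":-35,"y":177,"z":45,"rx":0,"ry":0,"rz":-0.09,"claw":15},{"x":-35,"y":177,"z":25,"rx":0,"ry":0,"rz":-0.09,"claw":15},{"x":-35,"y":177,"z":5,"rx":0,"ry":0,"rz":-0.09,"claw":15},{"x":-35,"y":177,"z":0,"rx":0,"ry":0,"rz":-0.09,"claw":15}]' | head -1
python3 d.py 424 -23.4 93 84.9
```

```text
clock: 6.7
t 6.7 tcp [ 459.7 -199.3   93.3] yaw 89.9 tilt [-0. -0. -1.] gap 27.1 F 59.6 ext [ 0.1 -0.6 -0. ]
d [-0.7 -0.7 -0.3] rv [ 0.     -0.      0.0018]
clock: 7.7
t 7.7 tcp [ 459.7 -197.3   93.3] yaw 89.9 tilt [-0. -0. -1.] gap 27.1 F 59.6 ext [ 0.1  0.4 -1.8]
d [-0.7 -2.7 -0.3] rv [ 0.     -0.      0.0018]
clock: 8.7
t 8.7 tcp [423.  -20.4  90.8] yaw 84.7 tilt [-0.004  0.    -1.   ] gap 27.3 F 59.8 ext [-0.3 -0.4 -1.9]
d [ 1.  -3.   2.2] rv [-0.0004 -0.0044  0.003 ]
```

```bash
python3 -m creep '[{"x":1,"y":-3,"z":1,"rx":0,"ry":0,"rz":0,"claw":15},{"x":1,"y":-3,"z":1,"rx":0,"ry":0,"rz":0,"claw":15},{"x":1,"y":-3,"z":1,"rx":0,"ry":0,"rz":0,"claw":15},{"x":1,"y":-3,"z":1,"rx":0,"ry":0,"rz":0,"claw":15},{"x":1,"y":-3,"z":1,"rx":0,"ry":0,"rz":0,"claw":15},{"x":1,"y":-3,"z":1,"rx":0,"ry":0,"rz":0,"claw":15},{"x":1,"y":-3,"z":1,"rx":0,"ry":0,"rz":0,"claw":15},{"x":1,"y":-3,"z":1,"rx":0,"ry":0,"rz":0,"claw":15},{"x":1,"y":-3,"z":1,"rx":0,"ry":0,"rz":0,"claw":15},{"x":1,"y":-3,"z":1,"rx":0,"ry":0,"rz":0,"claw":15}]' | head -1; python3 d.py 424 -23.4 93 84.9
python3 -m creep '[{"x":0,"y":0,"z":0,"rx":0,"ry":0,"rz":0,"claw":15},{"x":0,"y":0,"z":0,"rx":0,"ry":0,"rz":0,"claw":15},{"x":0,"y":0,"z":0,"rx":0,"ry":0,"rz":0,"claw":15},{"x":0,"y":0,"z":0,"rx":0,"ry":0,"rz":0,"claw":15},{"x":0,"y":0,"z":0,"rx":0,"ry":0,"rz":0,"claw":15},{"x":0,"y":0,"z":0,"rx":0,"ry":0,"rz":0,"claw":15},{"x":0,"y":0,"z":0,"rx":0,"ry":0,"rz":0,"claw":15},{"x":0,"y":0,"z":0,"rx":0,"ry":0,"rz":0,"claw":15},{"x":0,"y":0,"z":0,"rx":0,"ry":0,"rz":0,"claw":15},{"x":0,"y":0,"z":0,"rx":0,"ry":0,"rz":0,"claw":15}]' | head -1; python3 d.py 424 -23.4 93 84.9
python3 -c "
from h import *
np.save('/tmp/p2.npy',camera('top'))"
python3 -m creep '[{"x":0,"y":0,"z":20,"rx":0,"ry":0,"rz":0,"claw":15},{"x":0,"y":20,"z":50,"rx":0,"ry":0,"rz":0.02,"claw":15},{"x":-5,"y":60,"z":55,"rx":0,"ry":0,"rz":0.04,"claw":15},{"x":-10,"y":105,"z":55,"rx":0,"ry":0,"rz":0.05,"claw":15},{"x":-15,"y":150,"z":55,"rx":0,"ry":0,"rz":0.05,"claw":15},{"x":-22,"y":195,"z":55,"rx":0,"ry":0,"rz":0.05,"claw":15},{"x":-22,"y":240,"z":55,"rx":0,"ry":0,"rz":0.05,"claw":15},{"x":-22,"y":285,"z":55,"rx":0,"ry":0,"rz":0.05,"claw":15},{"x":-22,"y":325,"z":55,"rx":0,"ry":0,"rz":0.05,"claw":15},{"x":-22,"y":338,"z":55,"rx":0,"ry":0,"rz":0.05,"claw":15}]' | head -1
python3 d.py 402 315 93 88
```

```text
clock: 9.7
t 9.7 tcp [425.7 -23.3  94.3] yaw 84.7 tilt [-0.  0. -1.] gap 27.3 F 59.8 ext [-0.2 -1.1 -1.1]
d [-1.7 -0.1 -1.3] rv [-0.     -0.0001  0.0028]
clock: 10.7
t 10.7 tcp [425.7 -23.3  94.3] yaw 84.7 tilt [-0. -0. -1.] gap 27.0 F 59.8 ext [-0.3 -0.6 -1.8]
d [-1.7 -0.1 -1.3] rv [ 0.     -0.      0.0028]
clock: 11.75
t 11.8 tcp [403.2 318.2 149.1] yaw 87.8 tilt [-0.     0.002 -1.   ] gap 26.9 F 59.9 ext [-0.3 -0.5 -1.2]
d [ -1.2  -3.2 -56.1] rv [-0.0015 -0.      0.0028]
```

```bash
python3 -m creep '[{"x":-1,"y":-2,"z":-25,"rx":0,"ry":0,"rz":0,"claw":15},{"x":-1,"y":-2,"z":-45,"rx":0,"ry":0,"rz":0,"claw":15},{"x":-1,"y":-2,"z":-56,"rx":0,"ry":0,"rz":0,"claw":15},{"x":-1,"y":-2,"z":-56,"rx":0,"ry":0,"rz":0,"claw":15},{"x":-1,"y":-2,"z":-56,"rx":0,"ry":0,"rz":0,"claw":15},{"x":-1,"y":-2,"z":-56,"rx":0,"ry":0,"rz":0,"claw":15},{"x":-1,"y":-2,"z":-56,"rx":0,"ry":0,"rz":0,"claw":15},{"x":-1,"y":-2,"z":-56,"rx":0,"ry":0,"rz":0,"claw":15},{"x":-1,"y":-2,"z":-56,"rx":0,"ry":0,"rz":0,"claw":15},{"x":-1,"y":-2,"z":-56,"rx":0,"ry":0,"rz":0,"claw":15}]' | head -1; python3 d.py 402 315 93 88
for i in 1 2; do python3 -m creep '[{"x":0,"y":0,"z":0,"rx":0,"ry":0,"rz":0,"claw":15},{"x":0,"y":0,"z":0,"rx":0,"ry":0,"rz":0,"claw":15},{"x":0,"y":0,"z":0,"rx":0,"ry":0,"rz":0,"claw":15},{"x":0,"y":0,"z":0,"rx":0,"ry":0,"rz":0,"claw":15},{"x":0,"y":0,"z":0,"rx":0,"ry":0,"rz":0,"claw":15},{"x":0,"y":0,"z":0,"rx":0,"ry":0,"rz":0,"claw":15},{"x":0,"y":0,"z":0,"rx":0,"ry":0,"rz":0,"claw":15},{"x":0,"y":0,"z":0,"rx":0,"ry":0,"rz":0,"claw":15},{"x":0,"y":0,"z":0,"rx":0,"ry":0,"rz":0,"claw":15}]' | head -1; done
python3 - <<'E'
from h import *
b=camera("top");p=np.load("/tmp/p2.npy")
cv2.imwrite("pics/r24.png",np.hstack([cv2.resize(p[140:260,220:380],(400,300)),cv2.resize(b[140:260,70:230],(400,300))])[:,:,::-1])
# rest: light saddles while the scanner is away
cv2.imwrite("/tmp/b.png",cv2.resize(b[190:280,370:440],None,fx=6,fy=6,interpolation=3)[:,:,::-1])
a=camera("scene");cv2.imwrite("/tmp/a.png",cv2.resize(a[210:290,130:200],None,fx=6,fy=6,interpolation=3)[:,:,::-1])
A=cv2.resize(cv2.imread("/tmp/a.png"),(390,500));B=cv2.resize(cv2.imread("/tmp/b.png"),(390,500));cv2.imwrite("pics/rest.png",np.hstack([A,B]))
E
python3 d.py 426 -363.8 148.9 85.9
```

```text
clock: 12.75
t 12.8 tcp [402.9 312.8  93.6] yaw 87.6 tilt [ 0.  0. -1.] gap 27.2 F 60.0 ext [ 1.  -0.  -1.4]
d [-0.9  2.2 -0.6] rv [-0.0002  0.0004  0.0069]
clock: 13.65
clock: 14.55
t 14.7 tcp [402.8 312.7  93.3] yaw 87.6 tilt [ 0. -0. -1.] gap 27.3 F 60.0 ext [-0.8  0.1 -1.7]
d [  23.2 -676.5   55.6] rv [ 0.      0.     -0.0297]
```

View pics/r24.png

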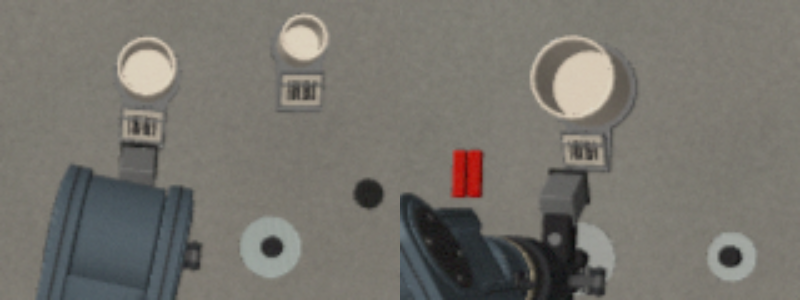

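View pics/rest.png

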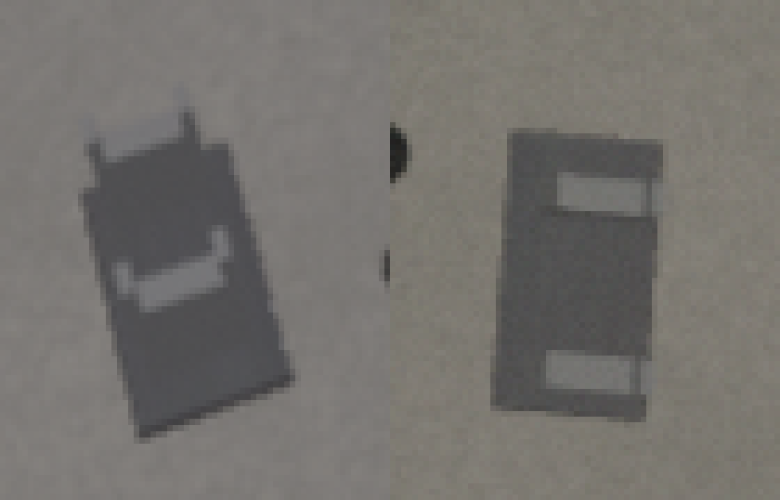

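The views show the scanner in line with the labels of pot_2 (left half, head at (138,160) below label (143,125)) and pot_4 (right half, head at (565,190) below label (585,150)). The rest is undisturbed. I'm carrying the scanner back.

```bash
python3 -m creep '[{"x":0,"y":0,"z":20,"rx":0,"ry":0,"rz":0,"claw":15},{"x":0,"y":-10,"z":56,"rx":0,"ry":0,"rz":0,"claw":15},{"x":0,"y":-55,"z":76,"rx":0,"ry":0,"rz":0,"claw":15},{"x":0,"y":-100,"z":76,"rx":0,"ry":0,"rz":0,"claw":15},{"x":5,"y":-145,"z":76,"rx":0,"ry":0,"rz":0,"claw":15},{"x":8,"y":-190,"z":76,"rx":0,"ry":0,"rz":-0.02,"claw":15},{"x":10,"y":-235,"z":76,"rx":0,"ry":0,"rz":-0.03,"claw":15},{"x":12,"y":-280,"z":76,"rx":0,"ry":0,"rz":-0.03,"claw":15},{"x":14,"y":-325,"z":76,"rx":0,"ry":0,"rz":-0.03,"claw":15},{"x":16,"y":-370,"z":76,"rx":0,"ry":0,"rz":-0.03,"claw":15}]' | head -1
python3 -m creep '[{"x":2,"y":-45,"z":0,"rx":0,"ry":0,"rz":0,"claw":15},{"x":3,"y":-90,"z":0,"rx":0,"ry":0,"rz":0,"claw":15},{"x":4,"y":-135,"z":0,"rx":0,"ry":0,"rz":0,"claw":15},{"x":5,"y":-180,"z":0,"rx":0,"ry":0,"rz":0,"claw":15},{"x":6,"y":-225,"z":0,"rx":0,"ry":0,"rz":0,"claw":15},{"x":7,"y":-265,"z":0,"rx":0,"ry":0,"rz":0,"claw":15},{"x":7,"y":-290,"z":0,"rx":0,"ry":0,"rz":0,"claw":15},{"x":7,"y":-306,"z":-15,"rx":0,"ry":0,"rz":0,"claw":15},{"x":7,"y":-306,"z":-15,"rx":0,"ry":0,"rz":0,"claw":15},{"x":7,"y":-306,"z":-15,"rx":0,"ry":0,"rz":0,"claw":15}]' | head -1
python3 d.py 426 -363.8 68.9 85.9
```

```text
clock: 15.65
clock: 16.65
t 16.6 tcp [ 425.1 -361.9  152.7] yaw 85.9 tilt [-0.002  0.003 -1.   ] gap 27.1 F 59.9 ext [-0.2 -0.1 -1.2]
d [  0.9  -1.9 -83.8] rv [-0.0032 -0.0021  0.0001]
```

```bash
python3 -m creep '[{"x":0,"y":-1,"z":-30,"rx":0,"ry":0,"rz":0,"claw":15},{"x":0,"y":-1,"z":-60,"rx":0,"ry":0,"rz":0,"claw":15},{"x":0,"y":-1,"z":-80,"rx":0,"ry":0,"rz":0,"claw":15},{"x":0,"y":-1,"z":-80,"rx":0,"ry":0,"rz":0,"claw":15},{"x":0,"y":-1,"z":-80,"rx":0,"ry":0,"rz":0,"claw":15},{"x":0,"y":-1,"z":-80,"rx":0,"ry":0,"rz":0,"claw":15}]' | head -1
python3 d.py 426 -363.8 48.9 85.9
```

```text
clock: 17.25
t 17.2 tcp [ 426.9 -364.6   76.5] yaw 85.9 tilt [ 0.002 -0.002 -1.   ] gap 27.6 F 60.0 ext [ 0.3 -0.6 -0.9]
d [ -0.9   0.8 -27.6] rv [ 0.0024  0.0024 -0.0008]
```

```bash
python3 -m creep '[{"x":-1,"y":1,"z":-8,"rx":0,"ry":0,"rz":0,"claw":15},{"x":-1,"y":1,"z":-14,"rx":0,"ry":0,"rz":0,"claw":15},{"x":-1,"y":1,"z":-19,"rx":0,"ry":0,"rz":0,"claw":15},{"x":-1,"y":1,"z":-23,"rx":0,"ry":0,"rz":0,"claw":15},{"x":-1,"y":1,"z":-26,"rx":0,"ry":0,"rz":0,"claw":15},{"x":-1,"y":1,"z":-26,"rx":0,"ry":0,"rz":0,"claw":15},{"x":-1,"y":1,"z":-26,"rx":0,"ry":0,"rz":0,"claw":15}]' | head -1
python3 d.py 426 -363.8 48.9 85.9
```

```text
clock: 17.95
t 17.9 tcp [ 424.6 -363.3   48.9] yaw 85.9 tilt [-0.  0. -1.] gap 27.1 F 60.5 ext [-2.2  1.6  3.2]
d [ 1.4 -0.5 -0. ] rv [-0.     -0.0002  0.0003]
```

Resting with a light contact force. I'm opening, rising and checking.

```bash
python3 -m creep '[{"x":0,"y":0,"z":0,"rx":0,"ry":0,"rz":0,"claw":30},{"x":0,"y":0,"z":0,"rx":0,"ry":0,"rz":0,"claw":45},{"x":0,"y":0,"z":0,"rx":0,"ry":0,"rz":0,"claw":60},{"x":0,"y":0,"z":0,"rx":0,"ry":0,"rz":0,"claw":60},{"x":0,"y":0,"z":0,"rx":0,"ry":0,"rz":0,"claw":60},{"x":0,"y":0,"z":0,"rx":0,"ry":0,"rz":0,"claw":60},{"x":0,"y":0,"z":0,"rx":0,"ry":0,"rz":0,"claw":60},{"x":0,"y":0,"z":0,"rx":0,"ry":0,"rz":0,"claw":60}]' | head -1
python3 d.py
python3 -m creep '[{"x":0,"y":0,"z":20,"rx":0,"ry":0,"rz":0,"claw":60},{"x":0,"y":0,"z":60,"rx":0,"ry":0,"rz":0,"claw":60},{"x":0,"y":0,"z":100,"rx":0,"ry":0,"rz":0,"claw":60},{"x":0,"y":0,"z":140,"rx":0,"ry":0,"rz":0,"claw":60},{"x":-50,"y":40,"z":150,"rx":0,"ry":0,"rz":0,"claw":60},{"x":-90,"y":70,"z":150,"rx":0,"ry":0,"rz":0,"claw":60},{"x":-100,"y":80,"z":150,"rx":0,"ry":0,"rz":0,"claw":60},{"x":-100,"y":80,"z":150,"rx":0,"ry":0,"rz":0,"claw":60}]' | head -1
cat > upd.py <<'E'
from meas import *
I={n:camera(n) for n in C}
cov={1:(.424,.158,.026),2:(.430,-.1663,.032),4:(.4208,.0087,.044),3:(.423,.3166,.038)}
for k,(x,y,r) in cov.items():
    for n in C:
        try: print("cover",k,n,*[np.round(v,4) for v in edge(n,I[n],(x,y),.012,r)])
        except Exception as e: print(k,n,e)
m=(I["scene"].max(2)<60).astype(np.uint8);mm=np.zeros_like(m); mm[214:262,140:170]=m[214:262,140:170]
print("handle scene",cv2.minAreaRect(plane("scene",hull_ell(mm),.080)[:,:2].astype(np.float32)*1e3))
cv2.imwrite("/tmp/scene.png",I["scene"][:,:,::-1]);cv2.imwrite("/tmp/top.png",I["top"][:,:,::-1])
E
python3 upd.py; python3 d.py
```

```text
clock: 18.75
t 18.8 tcp [ 424.7 -363.3   48.3] yaw 85.9 tilt [-0.  0. -1.] gap 59.9 F 0.0 ext [-0.3  0.4 -0.9]
clock: 19.55
cover 1 scene [0.4241 0.158 ] 0.0255 0.0008 50
cover 1 top [0.4229 0.1585] 0.025 0.001 60
cover 2 scene [ 0.4307 -0.1664] 0.0313 0.0008 53
cover 2 top [ 0.4303 -0.1663] 0.0311 0.001 60
cover 4 scene [0.4213 0.0086] 0.0435 0.0007 60
cover 4 top [0.4202 0.0089] 0.0431 0.0009 60
cover 3 scene [0.4232 0.3169] 0.0371 0.0011 53
cover 3 top [0.4217 0.3171] 0.0371 0.001 60
handle scene ((424.03546142578125, -363.4366760253906), (27.938135147094727, 126.42853546142578), 85.75523376464844)
t 19.6 tcp [ 324.9 -283.5  198.7] yaw 85.9 tilt [ 0.001 -0.001 -1.   ] gap 60.6 F 0.0 ext [-0.8 -1.   0.4]
```

The scanner is back within 1.5 mm and all covers are unmoved. Next is cover_2.

```bash
python3 -m creep '[{"x":35,"y":35,"z":-10,"rx":0,"ry":0,"rz":0,"claw":50},{"x":65,"y":70,"z":-40,"rx":0,"ry":0,"rz":0,"claw":50},{"x":95,"y":105,"z":-70,"rx":0,"ry":0,"rz":0,"claw":50},{"x":105.5,"y":117,"z":-100,"rx":0,"ry":0,"rz":0,"claw":50},{"x":105.5,"y":117,"z":-120,"rx":0,"ry":0,"rz":0,"claw":50},{"x":105.5,"y":117,"z":-125,"rx":0,"ry":0,"rz":0,"claw":50},{"x":105.5,"y":117,"z":-125,"rx":0,"ry":0,"rz":0,"claw":50},{"x":105.5,"y":117,"z":-125,"rx":0,"ry":0,"rz":0,"claw":50}]' | head -1
python3 d.py 430.5 -166.3 16 
```

```text
clock: 20.45
t 20.4 tcp [ 431.3 -167.5   74.6] yaw 85.8 tilt [ 0.002 -0.001 -1.   ] gap 49.8 F 0.0 ext [ 0.2 -0.3 -0.5]
d [ -0.8   1.2 -58.6]
```

```bash
python3 -m creep '[{"x":-1,"y":1,"z":-20,"rx":0,"ry":0,"rz":0,"claw":50},{"x":-1,"y":1,"z":-40,"rx":0,"ry":0,"rz":0,"claw":50},{"x":-1,"y":1,"z":-52,"rx":0,"ry":0,"rz":0,"claw":50},{"x":-1,"y":1,"z":-58,"rx":0,"ry":0,"rz":0,"claw":50},{"x":-1,"y":1,"z":-58,"rx":0,"ry":0,"rz":0,"claw":50},{"x":-1,"y":1,"z":-58,"rx":0,"ry":0,"rz":0,"claw":50},{"x":-1,"y":1,"z":-58,"rx":0,"ry":0,"rz":0,"claw":50}]' | head -1
python3 d.py 430.5 -166.3 16 
python3 -m creep '[{"x":0,"y":0,"z":0,"rx":0,"ry":0,"rz":0,"claw":35},{"x":0,"y":0,"z":0,"rx":0,"ry":0,"rz":0,"claw":28},{"x":0,"y":0,"z":0,"rx":0,"ry":0,"rz":0,"claw":24},{"x":0,"y":0,"z":0,"rx":0,"ry":0,"rz":0,"claw":15},{"x":0,"y":0,"z":0,"rx":0,"ry":0,"rz":0,"claw":10},{"x":0,"y":0,"z":0,"rx":0,"ry":0,"rz":0,"claw":10},{"x":0,"y":0,"z":0,"rx":0,"ry":0,"rz":0,"claw":10},{"x":0,"y":0,"z":0,"rx":0,"ry":0,"rz":0,"claw":10}]' 40 | head -1
python3 d.py 430.5 -166.3 16 
```

```text
clock: 21.15
t 21.1 tcp [ 430.1 -165.9   16.5] yaw 85.9 tilt [ 0.002 -0.001 -1.   ] gap 49.9 F 0.0 ext [-0.5  0.5 -0.1]
d [ 0.4 -0.4 -0.5] 
clock: 21.95
t 21.9 tcp [ 429.6 -165.5   15.7] yaw 85.9 tilt [ 0.001 -0.    -1.   ] gap 20.5 F 39.3 ext [-0.  -0.8  3.1]
d [ 0.9 -0.8  0.3]
```

```bash
python3 -m creep '[{"x":0,"y":0,"z":15,"rx":0,"ry":0,"rz":0,"claw":10},{"x":0,"y":0,"z":50,"rx":0,"ry":0,"rz":0,"claw":10},{"x":0,"y":0,"z":95,"rx":0,"ry":0,"rz":0,"claw":10},{"x":30,"y":20,"z":115,"rx":0,"ry":0,"rz":0,"claw":10},{"x":65,"y":45,"z":115,"rx":0,"ry":0,"rz":0,"claw":10},{"x":100,"y":70,"z":115,"rx":0,"ry":0,"rz":0,"claw":10},{"x":135,"y":95,"z":115,"rx":0,"ry":0,"rz":0,"claw":10},{"x":165,"y":115,"z":115,"rx":0,"ry":0,"rz":0,"claw":10},{"x":181.5,"y":125,"z":115,"rx":0,"ry":0,"rz":0,"claw":10},{"x":181.5,"y":125,"z":105,"rx":0,"ry":0,"rz":0,"claw":10}]' | head -1
python3 -m creep '[{"x":0,"y":0,"z":-20,"rx":0,"ry":0,"rz":0,"claw":10},{"x":0,"y":0,"z":-25,"rx":0,"ry":0,"rz":0,"claw":10},{"x":0,"y":0,"z":-25,"rx":0,"ry":0,"rz":0,"claw":10},{"x":0,"y":0,"z":-25,"rx":0,"ry":0,"rz":0,"claw":10},{"x":0,"y":0,"z":-25,"rx":0,"ry":0,"rz":0,"claw":10}]' | head -1
python3 d.py 611.2 -40.2 73.7 86
```

```text
clock: 22.95
clock: 23.45
t 23.4 tcp [611.1 -40.8  96.4] yaw 85.9 tilt [ 0.002 -0.    -1.   ] gap 20.8 F 39.3 ext [-0.  -0.2 -1.1]
d [  0.1   0.6 -22.7] rv [0.0003 0.0016 0.0026]
```

```bash
python3 -m creep '[{"x":0,"y":0.5,"z":-6,"rx":0,"ry":0,"rz":0,"claw":10},{"x":0,"y":0.5,"z":-11,"rx":0,"ry":0,"rz":0,"claw":10},{"x":0,"y":0.5,"z":-15,"rx":0,"ry":0,"rz":0,"claw":10},{"x":0,"y":0.5,"z":-18,"rx":0,"ry":0,"rz":0,"claw":10},{"x":0,"y":0.5,"z":-20,"rx":0,"ry":0,"rz":0,"claw":10},{"x":0,"y":0.5,"z":-21,"rx":0,"ry":0,"rz":0,"claw":10},{"x":0,"y":0.5,"z":-21,"rx":0,"ry":0,"rz":0,"claw":10},{"x":0,"y":0.5,"z":-21,"rx":0,"ry":0,"rz":0,"claw":10}]' | head -1
python3 d.py 611.2 -40.2 73.7
```

```text
clock: 24.25
t 24.2 tcp [610.9 -39.8  74.5] yaw 85.9 tilt [ 0. -0. -1.] gap 20.6 F 39.3 ext [ 1.1 -0.9 -0.9]
d [ 0.3 -0.4 -0.8]
```

No contact force and 0.8 mm to go. I'm lowering the last bit, releasing and rising.

```bash
python3 -m creep '[{"x":0,"y":0,"z":-1,"rx":0,"ry":0,"rz":0,"claw":10},{"x":0,"y":0,"z":-1,"rx":0,"ry":0,"rz":0,"claw":10},{"x":0,"y":0,"z":-1,"rx":0,"ry":0,"rz":0,"claw":24},{"x":0,"y":0,"z":-1,"rx":0,"ry":0,"rz":0,"claw":35},{"x":0,"y":0,"z":-1,"rx":0,"ry":0,"rz":0,"claw":50},{"x":0,"y":0,"z":-1,"rx":0,"ry":0,"rz":0,"claw":50},{"x":0,"y":0,"z":-1,"rx":0,"ry":0,"rz":0,"claw":50},{"x":0,"y":0,"z":-1,"rx":0,"ry":0,"rz":0,"claw":50}]' | head -1
python3 d.py
python3 -m creep '[{"x":0,"y":0,"z":20,"rx":0,"ry":0,"rz":0,"claw":50},{"x":0,"y":0,"z":45,"rx":0,"ry":0,"rz":0,"claw":50},{"x":0,"y":0,"z":70,"rx":0,"ry":0,"rz":0,"claw":50},{"x":-40,"y":0,"z":90,"rx":0,"ry":0,"rz":0,"claw":50},{"x":-85,"y":0,"z":90,"rx":0,"ry":0,"rz":0,"claw":50},{"x":-130,"y":0,"z":90,"rx":0,"ry":0,"rz":0,"claw":50},{"x":-175,"y":0,"z":90,"rx":0,"ry":0,"rz":0,"claw":50},{"x":-200,"y":0,"z":90,"rx":0,"ry":0,"rz":0,"claw":50},{"x":-200,"y":0,"z":90,"rx":0,"ry":0,"rz":0,"claw":50}]' | head -1
cat > seat.py <<'E'
import sys
from meas import *
P={1:(.6414,-.2002,.058,.026),2:(.6121,-.0402,.066,.032),4:(.6022,.3082,.082,.044)}
I={n:camera(n) for n in C}; k=int(sys.argv[1]); x,y,z,r=P[k]
for n in C: print("flange",n,*[np.round(v,4) for v in edge(n,I[n],(x,y),z+.004,r)],"want",x,y)
t=proj("top",[[x,y,z]])[0].astype(int);s=proj("scene",[[x,y,z]])[0].astype(int)
cr=lambda i,c:cv2.resize(i[c[1]-30:c[1]+30,c[0]-40:c[0]+40],(400,300),interpolation=3)
cv2.imwrite(f"pics/seat{sys.argv[2]}.png",np.hstack([cr(I["scene"],s),cr(I["top"],t)])[:,:,::-1])
E
python3 seat.py 2 2; python3 upd.py; python3 d.py 420.8 8.7 75 86
```

```text
clock: 25.05
t 25.1 tcp [610.7 -39.8  73.3] yaw 85.9 tilt [ 0.  0. -1.] gap 50.0 F 0.0 ext [-0.4  0.2  0.2]
clock: 25.95
flange scene [ 0.6125 -0.0403] 0.0317 0.0009 54 want 0.6121 -0.0402
flange top [ 0.6119 -0.0396] 0.0313 0.0005 60 want 0.6121 -0.0402
cover 1 scene [0.4241 0.1579] 0.0254 0.0006 50
cover 1 top [0.423  0.1586] 0.025 0.0011 60
2 scene too many indices for array: array is 1-dimensional, but 2 were indexed
cover 2 top [ 0.4326 -0.1646] 0.0329 0.003 24
cover 4 scene [0.4214 0.0083] 0.0433 0.0008 60
cover 4 top [0.4213 0.007 ] 0.044 0.0035 38
cover 3 scene [0.4231 0.3167] 0.0372 0.0009 53
cover 3 top [0.4217 0.3172] 0.0371 0.001 60
handle scene ((424.03546142578125, -363.4366760253906), (27.938135147094727, 126.42853546142578), 85.75523376464844)
t 26.1 tcp [411.7 -40.  163.6] yaw 85.9 tilt [ 0.001 -0.    -1.   ] gap 50.1 F 0.0 ext [ 0.4 -0.2 -0.1]
d [  9.1  48.7 -88.6] rv [0.0002 0.0013 0.0019]
```

View pics/seat2.png

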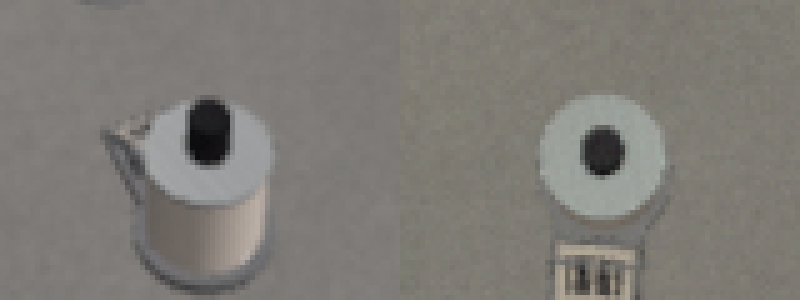

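Cover_2 sits level on pot_2: its flange is centred at (208,150) in the left half and (602,155) in the right half, within 1 mm of the rim. Next is cover_4.

```bash
python3 -m creep '[{"x":4,"y":20,"z":-20,"rx":0,"ry":0,"rz":0,"claw":50},{"x":9,"y":48.5,"z":-50,"rx":0,"ry":0,"rz":0,"claw":50},{"x":9,"y":48.5,"z":-85,"rx":0,"ry":0,"rz":0,"claw":50},{"x":9,"y":48.5,"z":-105,"rx":0,"ry":0,"rz":0,"claw":50},{"x":9,"y":48.5,"z":-105,"rx":0,"ry":0,"rz":0,"claw":50},{"x":9,"y":48.5,"z":-105,"rx":0,"ry":0,"rz":0,"claw":50}]' | head -1
python3 d.py 420.8 8.7 16
```

```text
clock: 26.75
t 26.8 tcp [420.2   8.7  58.4] yaw 85.9 tilt [-0.001  0.    -1.   ] gap 50.0 F 0.0 ext [ 0.4 -1.1 -0.1]
d [  0.6  -0.  -42.4]
```

```bash
python3 -m creep '[{"x":0.5,"y":0,"z":-20,"rx":0,"ry":0,"rz":0,"claw":50},{"x":0.5,"y":0,"z":-35,"rx":0,"ry":0,"rz":0,"claw":50},{"x":0.5,"y":0,"z":-42,"rx":0,"ry":0,"rz":0,"claw":50},{"x":0.5,"y":0,"z":-42,"rx":0,"ry":0,"rz":0,"claw":40},{"x":0.5,"y":0,"z":-42,"rx":0,"ry":0,"rz":0,"claw":30},{"x":0.5,"y":0,"z":-42,"rx":0,"ry":0,"rz":0,"claw":24},{"x":0.5,"y":0,"z":-42,"rx":0,"ry":0,"rz":0,"claw":15},{"x":0.5,"y":0,"z":-42,"rx":0,"ry":0,"rz":0,"claw":10},{"x":0.5,"y":0,"z":-42,"rx":0,"ry":0,"rz":0,"claw":10},{"x":0.5,"y":0,"z":-42,"rx":0,"ry":0,"rz":0,"claw":10}]' 40 | head -1
python3 -m creep '[{"x":0,"y":0,"z":0,"rx":0,"ry":0,"rz":0,"claw":10},{"x":0,"y":0,"z":0,"rx":0,"ry":0,"rz":0,"claw":10}]' | head -1
python3 d.py 602.2 308.2 137.7
```

```text
clock: 27.75
clock: 27.95
t 27.9 tcp [421.6   8.5  17.8] yaw 85.9 tilt [ 0.003 -0.    -1.   ] gap 20.0 F 39.5 ext [-0.3 -0.2  5.1]
d [180.6 299.7 119.9]
```

```bash
python3 -m creep '[{"x":0,"y":0,"z":12,"rx":0,"ry":0,"rz":0,"claw":10},{"x":0,"y":0,"z":50,"rx":0,"ry":0,"rz":0,"claw":10},{"x":0,"y":0,"z":95,"rx":0,"ry":0,"rz":0,"claw":10},{"x":10,"y":20,"z":125,"rx":0,"ry":0,"rz":0,"claw":10},{"x":30,"y":55,"z":125,"rx":0,"ry":0,"rz":0,"claw":10},{"x":54,"y":90,"z":125,"rx":0,"ry":0,"rz":0,"claw":10},{"x":78,"y":130,"z":125,"rx":0,"ry":0,"rz":0,"claw":10},{"x":100,"y":170,"z":125,"rx":0,"ry":0,"rz":0,"claw":10},{"x":124,"y":210,"z":125,"rx":0,"ry":0,"rz":0,"claw":10},{"x":148,"y":250,"z":125,"rx":0,"ry":0,"rz":0,"claw":10}]' | head -1
python3 -m creep '[{"x":15,"y":25,"z":0,"rx":0,"ry":0,"rz":0,"claw":10},{"x":30,"y":45,"z":0,"rx":0,"ry":0,"rz":0,"claw":10},{"x":33.5,"y":49.5,"z":0,"rx":0,"ry":0,"rz":0,"claw":10},{"x":33.5,"y":49.5,"z":-20,"rx":0,"ry":0,"rz":0,"claw":10},{"x":33.5,"y":49.5,"z":-28,"rx":0,"ry":0,"rz":0,"claw":10},{"x":33.5,"y":49.5,"z":-28,"rx":0,"ry":0,"rz":0,"claw":10},{"x":33.5,"y":49.5,"z":-28,"rx":0,"ry":0,"rz":0,"claw":10}]' | head -1
python3 d.py 603 308.2 91.8 86
```

```text
clock: 28.95
clock: 29.65
t 29.6 tcp [601.2 307.4 113.3] yaw 85.8 tilt [-0.001 -0.001 -1.   ] gap 20.6 F 39.5 ext [-0.2  0.7 -1.2]
d [  1.8   0.8 -21.5] rv [ 0.0006 -0.0012  0.0027]
```

```bash
python3 -m creep '[{"x":1.5,"y":0.5,"z":-3,"rx":0,"ry":0,"rz":0,"claw":10},{"x":1.5,"y":0.5,"z":-8,"rx":0,"ry":0,"rz":0,"claw":10},{"x":1.5,"y":0.5,"z":-12,"rx":0,"ry":0,"rz":0,"claw":10},{"x":1.5,"y":0.5,"z":-15,"rx":0,"ry":0,"rz":0,"claw":10},{"x":1.5,"y":0.5,"z":-18,"rx":0,"ry":0,"rz":0,"claw":10},{"x":1.5,"y":0.5,"z":-20,"rx":0,"ry":0,"rz":0,"claw":10},{"x":1.5,"y":0.5,"z":-20,"rx":0,"ry":0,"rz":0,"claw":10},{"x":1.5,"y":0.5,"z":-20,"rx":0,"ry":0,"rz":0,"claw":10}]' | head -1
python3 d.py 603 308.2 91.8 86
```

```text
clock: 30.45
t 30.4 tcp [603.2 308.7  93.3] yaw 85.9 tilt [-0.  0. -1.] gap 20.6 F 39.5 ext [-0.8  0.4 -1.4]
d [-0.2 -0.5 -1.5] rv [-0.     -0.      0.0019]
```

```bash
python3 -m creep '[{"x":0,"y":0,"z":-1.5,"rx":0,"ry":0,"rz":0,"claw":10},{"x":0,"y":0,"z":-1.5,"rx":0,"ry":0,"rz":0,"claw":10},{"x":0,"y":0,"z":-1.5,"rx":0,"ry":0,"rz":0,"claw":10},{"x":0,"y":0,"z":-1.5,"rx":0,"ry":0,"rz":0,"claw":24},{"x":0,"y":0,"z":-1.5,"rx":0,"ry":0,"rz":0,"claw":35},{"x":0,"y":0,"z":-1.5,"rx":0,"ry":0,"rz":0,"claw":50},{"x":0,"y":0,"z":-1.5,"rx":0,"ry":0,"rz":0,"claw":50},{"x":0,"y":0,"z":-1.5,"rx":0,"ry":0,"rz":0,"claw":50},{"x":0,"y":0,"z":-1.5,"rx":0,"ry":0,"rz":0,"claw":50}]' | head -1
python3 d.py
python3 -m creep '[{"x":0,"y":0,"z":20,"rx":0,"ry":0,"rz":0,"claw":50},{"x":0,"y":0,"z":45,"rx":0,"ry":0,"rz":0,"claw":50},{"x":0,"y":0,"z":70,"rx":0,"ry":0,"rz":0,"claw":50},{"x":-30,"y":-25,"z":80,"rx":0,"ry":0,"rz":0,"claw":50},{"x":-65,"y":-50,"z":80,"rx":0,"ry":0,"rz":0,"claw":50},{"x":-100,"y":-75,"z":80,"rx":0,"ry":0,"rz":0,"claw":50},{"x":-135,"y":-100,"z":80,"rx":0,"ry":0,"rz":0,"claw":50},{"x":-170,"y":-130,"z":80,"rx":0,"ry":0,"rz":0,"claw":50},{"x":-200,"y":-150,"z":80,"rx":0,"ry":0,"rz":0,"claw":50},{"x":-200,"y":-150,"z":80,"rx":0,"ry":0,"rz":0,"claw":50}]' | head -1
python3 seat.py 4 4; python3 upd.py | head -2; python3 d.py 423.6 158.2 75 86
```

```text
clock: 31.35
t 31.4 tcp [603.3 308.7  91.8] yaw 85.9 tilt [ 0. -0. -1.] gap 50.0 F 0.0 ext [ 0.2 -0.7  0.3]
clock: 32.35
flange scene [0.6035 0.3087] 0.0439 0.0009 60 want 0.6022 0.3082
flange top [0.6019 0.3091] 0.0433 0.0005 60 want 0.6022 0.3082
cover 1 scene [0.4241 0.1578] 0.0254 0.0006 50
cover 1 top [0.4219 0.1595] 0.0258 0.0012 58
t 32.5 tcp [404.4 159.1 172.3] yaw 85.9 tilt [ 0.002  0.001 -1.   ] gap 50.0 F 0.0 ext [ 0.1 -0.1  0.5]
d [ 19.2  -0.9 -97.3] rv [-0.0006  0.0019  0.0018]
```

View pics/seat4.png

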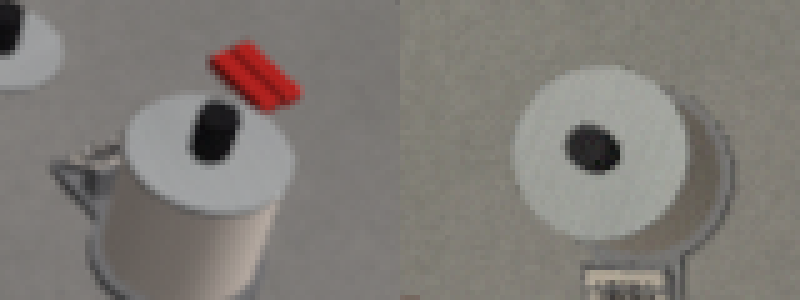

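Cover_4 is seated and level on pot_4, with the flange at (210,152) in the left half and (600,152) in the right half. Last is cover_1 at (0.4236,0.158).

```bash
python3 -m creep '[{"x":19,"y":-1,"z":-30,"rx":0,"ry":0,"rz":0,"claw":50},{"x":19,"y":-1,"z":-60,"rx":0,"ry":0,"rz":0,"claw":50},{"x":19,"y":-1,"z":-95,"rx":0,"ry":0,"rz":0,"claw":50},{"x":19,"y":-1,"z":-115,"rx":0,"ry":0,"rz":0,"claw":50},{"x":19,"y":-1,"z":-115,"rx":0,"ry":0,"rz":0,"claw":50},{"x":19,"y":-1,"z":-115,"rx":0,"ry":0,"rz":0,"claw":50}]' | head -1
python3 d.py 423.6 158.2 16
```

```text
clock: 33.15
t 33.1 tcp [422.9 158.1  57. ] yaw 85.9 tilt [-0. -0. -1.] gap 50.0 F 0.0 ext [-0.1 -0.1 -0.7]
d [  0.7   0.1 -41. ]
```

```bash
python3 -m creep '[{"x":0.5,"y":0,"z":-20,"rx":0,"ry":0,"rz":0,"claw":50},{"x":0.5,"y":0,"z":-35,"rx":0,"ry":0,"rz":0,"claw":50},{"x":0.5,"y":0,"z":-41,"rx":0,"ry":0,"rz":0,"claw":50},{"x":0.5,"y":0,"z":-41,"rx":0,"ry":0,"rz":0,"claw":40},{"x":0.5,"y":0,"z":-41,"rx":0,"ry":0,"rz":0,"claw":30},{"x":0.5,"y":0,"z":-41,"rx":0,"ry":0,"rz":0,"claw":24},{"x":0.5,"y":0,"z":-41,"rx":0,"ry":0,"rz":0,"claw":15},{"x":0.5,"y":0,"z":-41,"rx":0,"ry":0,"rz":0,"claw":10},{"x":0.5,"y":0,"z":-41,"rx":0,"ry":0,"rz":0,"claw":10},{"x":0.5,"y":0,"z":-41,"rx":0,"ry":0,"rz":0,"claw":10}]' 40 | head -1
python3 -m creep '[{"x":0,"y":0,"z":0,"rx":0,"ry":0,"rz":0,"claw":10},{"x":0,"y":0,"z":0,"rx":0,"ry":0,"rz":0,"claw":10}]' | head -1
python3 d.py 641.4 -200.2 100
```

```text
clock: 34.15
clock: 34.35
t 34.4 tcp [424.1 158.1  17.3] yaw 85.9 tilt [ 0.003  0.001 -1.   ] gap 20.4 F 39.3 ext [0.1 1.2 4.7]
d [ 217.3 -358.3   82.7]
```

```bash
python3 -m creep '[{"x":0,"y":0,"z":12,"rx":0,"ry":0,"rz":0,"claw":10},{"x":0,"y":0,"z":50,"rx":0,"ry":0,"rz":0,"claw":10},{"x":0,"y":0,"z":95,"rx":0,"ry":0,"rz":0,"claw":10},{"x":5,"y":-25,"z":130,"rx":0,"ry":0,"rz":0,"claw":10},{"x":15,"y":-65,"z":130,"rx":0,"ry":0,"rz":0,"claw":10},{"x":30,"y":-105,"z":130,"rx":0,"ry":0,"rz":0,"claw":10},{"x":50,"y":-145,"z":130,"rx":0,"ry":0,"rz":0,"claw":10},{"x":70,"y":-185,"z":130,"rx":0,"ry":0,"rz":0,"claw":10},{"x":95,"y":-225,"z":130,"rx":0,"ry":0,"rz":0,"claw":10},{"x":120,"y":-265,"z":130,"rx":0,"ry":0,"rz":0,"claw":10}]' | head -1
python3 -m creep '[{"x":25,"y":-35,"z":0,"rx":0,"ry":0,"rz":0,"claw":10},{"x":50,"y":-65,"z":0,"rx":0,"ry":0,"rz":0,"claw":10},{"x":80,"y":-88,"z":0,"rx":0,"ry":0,"rz":0,"claw":10},{"x":97.5,"y":-93.5,"z":-10,"rx":0,"ry":0,"rz":0,"claw":10},{"x":97.5,"y":-93.5,"z":-40,"rx":0,"ry":0,"rz":0,"claw":10},{"x":97.5,"y":-93.5,"z":-55,"rx":0,"ry":0,"rz":0,"claw":10},{"x":97.5,"y":-93.5,"z":-55,"rx":0,"ry":0,"rz":0,"claw":10},{"x":97.5,"y":-93.5,"z":-55,"rx":0,"ry":0,"rz":0,"claw":10}]' | head -1
python3 d.py 641.9 -200.2 67.3 86
```

```text
clock: 35.35
clock: 36.15
t 36.1 tcp [ 639.4 -200.3   90.6] yaw 85.9 tilt [-0.002  0.001 -1.   ] gap 20.8 F 39.3 ext [ 0.7 -0.3 -0.3]
d [  2.5   0.1 -23.3] rv [-0.0006 -0.0017  0.0017]
```

```bash
python3 -m creep '[{"x":1.5,"y":0,"z":-3,"rx":0,"ry":0,"rz":0,"claw":10},{"x":1.5,"y":0,"z":-8,"rx":0,"ry":0,"rz":0,"claw":10},{"x":1.5,"y":0,"z":-10,"rx":0,"ry":0,"rz":0,"claw":10},{"x":1.5,"y":0,"z":-10,"rx":0,"ry":0,"rz":0,"claw":10},{"x":1.5,"y":0,"z":-10,"rx":0,"ry":0,"rz":0,"claw":10}]' | head -1
python3 d.py 641.9 -200.2 67.3 86
```

```text
clock: 36.65
t 36.6 tcp [ 641.7 -200.8   81. ] yaw 85.9 tilt [ 0. -0. -1.] gap 20.6 F 39.3 ext [ 0.1 -0.6  0.1]
d [  0.2   0.6 -13.7] rv [0.     0.0001 0.0019]
```

```bash
python3 -m creep '[{"x":0,"y":0.5,"z":-4,"rx":0,"ry":0,"rz":0,"claw":10},{"x":0,"y":0.5,"z":-7,"rx":0,"ry":0,"rz":0,"claw":10},{"x":0,"y":0.5,"z":-10,"rx":0,"ry":0,"rz":0,"claw":10},{"x":0,"y":0.5,"z":-12,"rx":0,"ry":0,"rz":0,"claw":10},{"x":0,"y":0.5,"z":-13.5,"rx":0,"ry":0,"rz":0,"claw":10},{"x":0,"y":0.5,"z":-13.5,"rx":0,"ry":0,"rz":0,"claw":10},{"x":0,"y":0.5,"z":-13.5,"rx":0,"ry":0,"rz":0,"claw":10}]' | head -1
python3 d.py 641.9 -200.2 67.3 86
```

```text
clock: 37.35
t 37.4 tcp [ 641.8 -200.3   67.5] yaw 85.9 tilt [ 0. -0. -1.] gap 20.7 F 39.4 ext [-1.2 -0.4  0.7]
d [ 0.1  0.1 -0.2] rv [0.0001 0.0002 0.002 ]
```

```bash
python3 -m creep '[{"x":0,"y":0,"z":0,"rx":0,"ry":0,"rz":0,"claw":24},{"x":0,"y":0,"z":0,"rx":0,"ry":0,"rz":0,"claw":35},{"x":0,"y":0,"z":0,"rx":0,"ry":0,"rz":0,"claw":50},{"x":0,"y":0,"z":0,"rx":0,"ry":0,"rz":0,"claw":50},{"x":0,"y":0,"z":0,"rx":0,"ry":0,"rz":0,"claw":50},{"x":0,"y":0,"z":0,"rx":0,"ry":0,"rz":0,"claw":50}]' | head -1
python3 d.py
python3 -m creep '[{"x":0,"y":0,"z":20,"rx":0,"ry":0,"rz":0,"claw":50},{"x":0,"y":0,"z":45,"rx":0,"ry":0,"rz":0,"claw":50},{"x":0,"y":0,"z":80,"rx":0,"ry":0,"rz":0,"claw":50},{"x":-30,"y":0,"z":110,"rx":0,"ry":0,"rz":0,"claw":50},{"x":-65,"y":10,"z":130,"rx":0,"ry":0,"rz":0,"claw":50},{"x":-105,"y":30,"z":130,"rx":0,"ry":0,"rz":0,"claw":50},{"x":-145,"y":50,"z":130,"rx":0,"ry":0,"rz":0,"claw":50},{"x":-185,"y":70,"z":130,"rx":0,"ry":0,"rz":0,"claw":50},{"x":-225,"y":90,"z":130,"rx":0,"ry":0,"rz":0,"claw":50},{"x":-250,"y":100,"z":130,"rx":0,"ry":0,"rz":0,"claw":50}]' | head -1
python3 -m creep '[{"x":-40,"y":20,"z":0,"rx":0,"ry":0,"rz":0,"claw":50},{"x":-60,"y":40,"z":0,"rx":0,"ry":0,"rz":0,"claw":50},{"x":-60,"y":40,"z":0,"rx":0,"ry":0,"rz":0,"claw":50},{"x":-60,"y":40,"z":0,"rx":0,"ry":0,"rz":0,"claw":50},{"x":-60,"y":40,"z":0,"rx":0,"ry":0,"rz":0,"claw":50}]' | head -1
for k in 2 4 1; do python3 seat.py $k end$k; done; python3 upd.py | tail -1; python3 d.py
python3 -c "
import cv2,numpy as np
a=cv2.imread('/tmp/scene.png')[130:340,120:470];b=cv2.imread('/tmp/top.png')[80:290,90:440]
cv2.imwrite('pics/end.png',np.vstack([cv2.resize(a,(500,300)),cv2.resize(b,(500,300))]))"
```

```text
clock: 37.95
t 38.0 tcp [ 641.8 -200.3   67.3] yaw 85.9 tilt [ 0. -0. -1.] gap 50.3 F 0.0 ext [-1.  -0.7 -0.8]
clock: 38.95
clock: 39.45
flange scene [ 0.6124 -0.0405] 0.0317 0.001 54 want 0.6121 -0.0402
flange top [ 0.6122 -0.0397] 0.0312 0.001 60 want 0.6121 -0.0402
flange scene [0.6035 0.3087] 0.044 0.001 60 want 0.6022 0.3082
flange top [0.6018 0.3091] 0.0433 0.0006 60 want 0.6022 0.3082
flange scene [ 0.6405 -0.2005] 0.0266 0.001 56 want 0.6414 -0.2002
flange top [ 0.641  -0.2001] 0.0252 0.0009 60 want 0.6414 -0.2002
handle scene ((424.0329284667969, -363.4712829589844), (28.007551193237305, 126.42853546142578), 85.75523376464844)
t 39.9 tcp [331.9 -60.5 197.2] yaw 85.9 tilt [-0.001  0.    -1.   ] gap 49.8 F 0.0 ext [-0.3 -0.8 -0.6]
```

View pics/end.png

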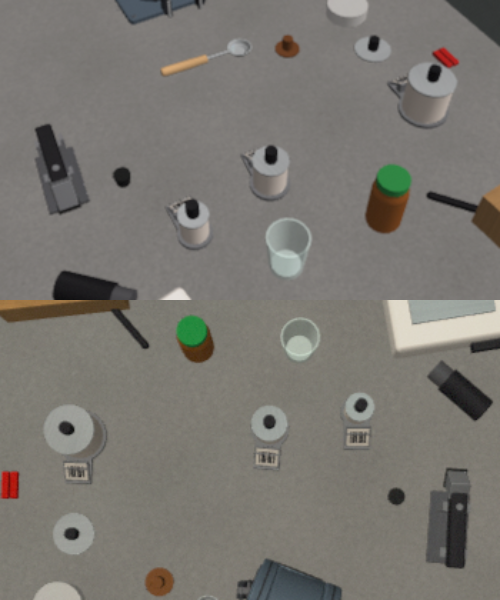

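All three pots wear their own covers: top half at (193,222), (269,172) and (427,95). The scanner lies in its rest at (55,170), and the jar and beaker have not moved. I'm handing in.

```bash
python3 -c "
from workcell import *
print(sign_off())"
```

```text
the job is handed in; nothing more can be done
None
```

I handed the job in at about 40 s on the robot's clock, with no verdict returned: pots 1, 2 and 4 were scanned smallest to largest (pot_3 is absent), the scanner is back in its rest, and the final camera check puts each cover within about 1.5 mm of its pot's centre and looking level.

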